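Load the platform shaker with a squared-up stack of mini-trays

TASK

The shaker's last run is over: lift the culture flask off its platform and lay it flat on a free spot of the bench, then stack all the mini-trays lying on the bench flat on the platform, long sides along the left fence, and tap the stack until every tray is flush against both the rear and the left fence. Then swing the orange retaining arm fully shut along the open right side of the stack, and last turn the middle knob clockwise until its pointer meets the green dot. Leave the two neighbouring knobs as they are set, and leave the petri dish and the pipette where they lie.

Things in the scene. Friction and masses are not known exactly. Their poses are not given: they have to be found in the camera images.
- tray1: lidded 60-well mini-tray (blue base, clear lid, rows of pink wells, cream label strip at one short end): flat block 83 mm long (its x), 58 mm wide (its y), 8 mm high, 40 to 85 g, smooth, so trays slide on one another. Origin at the centre of its underside. Either way round is fine. 3 to 5 of the five trays are present.
- tray2: another mini-tray, the same as tray1
- tray3: another mini-tray, the same as tray1
- tray4: another mini-tray, the same as tray1
- tray5: another mini-tray, the same as tray1
- shaker: platform shaker, fixed: white housing 236 mm (its x, away from the robot at yaw 0) by 190 mm (its y, to the left). Origin at the centre of its underside. In front the dark control deck (x -114 to -48 mm), top at z = 46 mm, with three knobs; behind it the level aluminium platform, top at z = 58 mm, x -40 to +114 mm, y -90 to +90 mm
- fence_corner (a point): corner on the platform surface where the fences' inner faces meet, at [100, 75, 58] mm in the shaker's frame, axes as the shaker's. Fences 4 mm thick, 42 mm high: the rear one runs from here 80 mm along -y, the left one 98 mm along -x; the other sides are open. A tray flush with both has its origin at x = -41.5, y = -29 mm from here, its x axis along x
- retainer (a joint): retaining arm: angle in rad about an upright post at [-22, 9.5] mm in the shaker's frame. 0 = open (points to the shaker's -y, out of the way); grows counterclockwise from above to 1.571 = shut on its stop, pointing to the shaker's +x along the stack's open right side, 3.5 mm clear of a flush stack; a stack standing out blocks it. Stays where left; 0.6 N at the tab moves it
- retainer_tab (a point): centre of the arm's black upright thumb tab, 12 mm diameter, 82 mm from the post; the tab stands 40 to 62 mm above the platform (this point 52). It stands on the arm's orange bar: 8 mm thick, 94 mm long from the post, 6 to 40 mm above the platform
- knob_speed_grip (a point): middle knob (speed): point on its upright axis at [-83, 0, 64] mm in the shaker's frame, the height to grip. Black pointer knob: disc 33 mm diameter, its top 55 mm above the bench, carrying a grip bar 31 mm long, 10 mm thick, from 55 to 71 mm above the bench. The bar lies along this point's x axis, white pointer line at the +x end
- knob_speed (a joint): angle of the middle knob in rad, growing clockwise from above. At 0 its pointer stands 0.65 rad counterclockwise of the shaker's +x; it meets the green dot on the dial at 1.35. Travel -0.9 to 2.6; friction 0.025 N m, stays where left
- knob_left_tip (a point): pointer end of the left neighbour knob's grip bar (15.5 mm from its axis, 64 mm above the bench). This knob, of the same shape, has its axis 54 mm to the left (shaker's +y) of the middle one: leave it as it is
- knob_right_tip (a point): the same point of the right neighbour knob, whose axis is 54 mm to the right (shaker's -y) of the middle one: leave it as it is
- flask: small clear culture flask with pink medium and an orange cap, lying flat on the platform, left from the last run: 92 mm long (its x, cap included), 52 mm wide (its y), 25 mm high, 30 g; origin at the centre of its underside. The bench (z = 0, from x = 0.32 m and right of y = 0.2 m) is free within 0.72 m of the robot but for the things listed here
- petri: bystander: petri dish with pink medium, 59 mm across, 14 mm high; leave it alone
- pipette: bystander: white micropipette with a blue button, 244 mm long, lying on the bench; leave it alone

How it is judged:
By the outcome, as a careful person would: the job done as asked, in the order asked, and still so for the second after the job is handed in, with the robot touching nothing.
Of tray1, tray2, tray3, tray4, tray5 only 3 to 5 are there at a start; the rules pass over those that are not, and their reading is None.
At some moment in a run one of tray1, tray2, tray3, tray4, tray5 may be knocked a few centimetres aside while the robot is not near it.
Once in a run the grip may slacken for a moment while it holds something.
It also fails if it takes over 210 s, if anything falls off the work surface, if the arm or the gripper's body presses on something with over 40 N, if the wrist force passes 120 N, or if a joint passes its speed limit or range.

ROBOT

A 6-joint arm with a two-finger parallel gripper is mounted at the origin on a cart in front of the work surface, level with it; the furniture and walls round the work are solid. World frame = base frame: x ahead of the robot, y to its left, z up, the work surface at z = 0. Lengths are in m, angles in rad, forces in N, time in s.
With the tool pointing down it reaches from about 0.325 to 0.75 m from the base axis. Payload 7.6 kg.
Tool frame: the origin (TCP) lies where the fingers leave the gripper's body, on its centre line; the fingertips stand 73 mm ahead of it and the grasp point (between the pads) lies 54 mm ahead of it (env.nose_length is the distance from the TCP to the fingertips, in m); z points along the fingers, y is the line along which they close (so a half turn about z gives the same grasp; the last joint's range is limited). The gripper opens to 85 mm and grips with 20 to 120 N. Pads are 22 mm wide; open, the fingers measure 114 mm over their backs; the gripper's body (76 mm by 85 mm) begins 54 mm behind the grasp point. The pads swing forward as they close: fully open they stand 13 mm farther back than shut.
Start: joints at [-1.34, 0.052, 1.401, -0, 1.689, -0.07], TCP at [0.156, -0.501, 0.304] pointing down, gripper open.
Joint ranges: [-2.9, 2.9], [-0.91, 2.17], [0.12, 2.37], [-1.06, 4.2], [0.26, 2.73], [-2.93, 2.93]. Speed limits (rad/s): [2.57, 2.57, 3.01, 3.14, 3.14, 3.14].

INTERFACE

Orientations are given as a unit quaternion [w, x, y, z].
In Python, from station import env gives the robot as it stands.
- The arm moves only by the shell command python3 jog.py 'ROWS' [OPENING]. ROWS is a JSON list of rows, 1 to 8 of them, each of 4 numbers: dx, dy, dz in m, then a turn about the tool's z in rad; each row is the pose to reach, as a shift and turn from the pose commanded when the command began, along the tool's axes at that moment; what a row does not reach only later rows make up. A row lasts 1/12 s, in which the tool goes at most 0.0417 m and 0.125 rad, less where a joint would pass 70% of its speed; a pose out of reach is approached as far as the arm can. OPENING is the finger opening in m, set as the command begins (- or left out keeps the last). The fingers move at their own pace and stop on an object; the grip force is fixed at half the most. Time passes only in rows, so rows that do not move let the fingers close. It prints the time, the measured TCP pose, the force, the opening and the grip force at its end.
- env.get_state(): the state, without advancing time (a new reading comes with each control period).
- env.camera(name): name is "scene" or "top" or "wrist"; returns a dict with "color" (420x560x3 uint8, red, green, blue), "camera_matrix" (3x3 intrinsics, pixels), "D" ([k1, k2, p1, p2, k3] as OpenCV has them; the pictures are not rectified), "camera_from_world" (4x4, takes a point from world to camera coordinates); the wrist camera has in their place "mount" (4x4, takes a point from camera to tool coordinates, whose origin is the TCP and whose axes are the flange's). Camera axes: x right, y down, z forward; pixel columns grow to the right and rows downward; lengths in m; the calibration is good to about 2 mm. A picture is of the moment at which its call begins: read the wrist's pose just before it. There is no depth.
- env.hand_in(): hands the job in; it is judged then, once.
The state is a dict: "clock": time; "qpos": joint angles; "joint_velocities": joint speeds; "joint_efforts": joint torques, N m; "position": TCP position; "tool_rot": TCP orientation; "wrist_force": force on the tool from outside, world axes, zero at the start; "ft_torque": the same for the moment, N m; "width": finger opening in m; "finger_force": force on a finger pad.
Only numpy, scipy, OpenCV 4.12 (cv2) and the standard library are available. Lean on these libraries where they do the work, as an engineer would, in place of code of your own. Each camera call takes 0.05 s, during which the arm holds its last target. There are 200 camera calls.

## Working session

There is one attempt and no reset: what is moved stays moved. The work goes in short steps, Python scripts to look and compute and a shell command to move; the robot and the scene stay as the last step left them, time stands still between calls to the robot, and variables do not carry over. Pictures are saved under pics/ and viewed, at most 14 in all, crops included, and the job is handed in when it is done.

```bash
ls; mkdir -p pics; python3 - <<'E'
from station import env
import cv2
for n in("top","scene"):
    c=env.camera(n); cv2.imwrite(f"pics/{n}0.png",c["color"][:,:,::-1])
    print(n,c["camera_matrix"],c["D"],c["camera_from_world"])
s=env.get_state();print(s)
w=env.camera("wrist");print(w["mount"])
E
```

```text
jog.py
pics
station.py
top [[453.58844029   0.         284.72177748]
 [  0.         453.58844029 205.99062946]
 [  0.           0.           1.        ]] [-0.02093091  0.          0.          0.          0.        ] [[ 0.06380111 -0.99795951  0.00249502 -0.17524716]
 [-0.97681304 -0.06296078 -0.20462706  0.56019905]
 [ 0.20436661  0.01061827 -0.97883683  1.05588213]
 [ 0.          0.          0.          1.        ]]
scene [[390.56490584   0.         281.66009792]
 [  0.         390.56490584 209.18403651]
 [  0.           0.           1.        ]] [-0.00989075  0.          0.          0.          0.        ] [[-9.76575430e-01 -2.15174575e-01  5.75415626e-04  5.32989855e-01]
 [-1.88248848e-01  8.53070914e-01 -4.86654280e-01  2.88593287e-01]
 [ 1.04224757e-01 -4.75362934e-01 -8.73594460e-01  1.09661779e+00]
 [ 0.00000000e+00  0.00000000e+00  0.00000000e+00  1.00000000e+00]]
{'clock': 0.1, 'qpos': array([-1.34026277e+00,  5.27998963e-02,  1.40162686e+00,  1.91100722e-05,
        1.68857828e+00, -7.03361371e-02]), 'joint_velocities': array([-0.00035132, -0.0017641 , -0.00197133,  0.00066955, -0.00071598,
       -0.00026785]), 'joint_efforts': array([ 7.65817604e-04, -3.82583213e+01, -3.60984457e+01, -8.06459343e-05,
        4.73588705e-03, -2.29268431e-05]), 'position': array([ 0.15555507, -0.50125763,  0.30314105]), 'tool_rot': array([-7.04682233e-04,  9.88705588e-01,  1.49869149e-01, -4.70450101e-05]), 'wrist_force': array([ 0.22660648, -0.68651068,  0.66060442]), 'ft_torque': array([-0.01046911,  0.0269668 , -0.0467002 ]), 'finger_force': 0.0, 'width': 0.08529689306237327}
[[ 6.15514353e-04 -9.60671691e-01 -2.77686017e-01  7.11287029e-02]
 [ 9.99999787e-01  6.50999075e-04 -3.55875333e-05 -4.33405629e-05]
 [ 2.14961276e-04 -2.77685936e-01  9.60671887e-01 -6.93963187e-02]
 [ 0.00000000e+00  0.00000000e+00  0.00000000e+00  1.00000000e+00]]
```
View pics/top0.png

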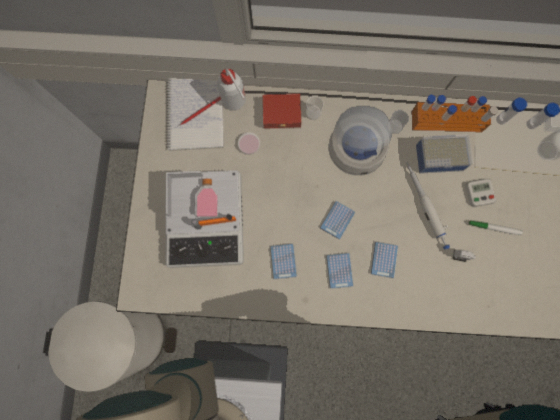

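View pics/scene0.png

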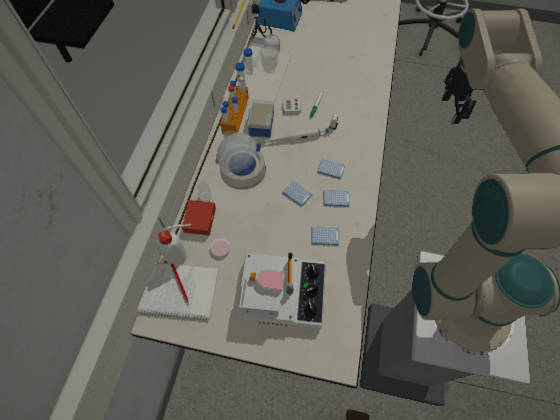

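View crops.

Top view: four trays at about (284,261), (340,270), (385,259) and (338,220). The shaker centre is at (204,218), the flask at (206,200), and the arm is open. I'll enlarge these areas.

```bash
python3 - <<'E'
import cv2
a=cv2.imread("pics/top0.png")
cv2.imwrite("pics/c1.png",cv2.resize(a[160:280,155:255],None,fx=5,fy=5,interpolation=cv2.INTER_CUBIC))
cv2.imwrite("pics/c2.png",cv2.resize(a[190:300,260:410],None,fx=5.3,fy=5.3,interpolation=cv2.INTER_CUBIC))
E
```

View pics/c1.png

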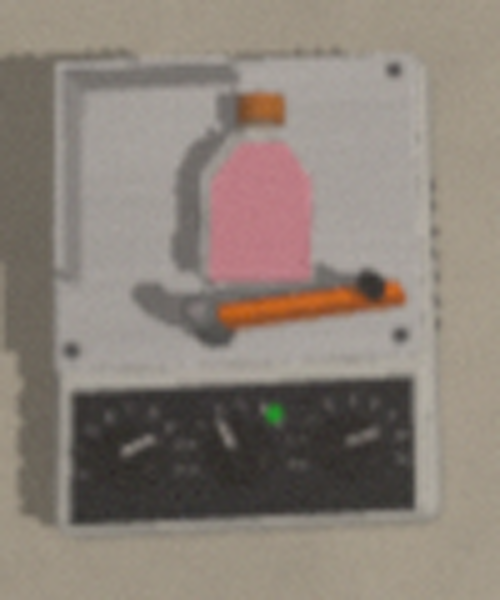

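View pics/c2.png

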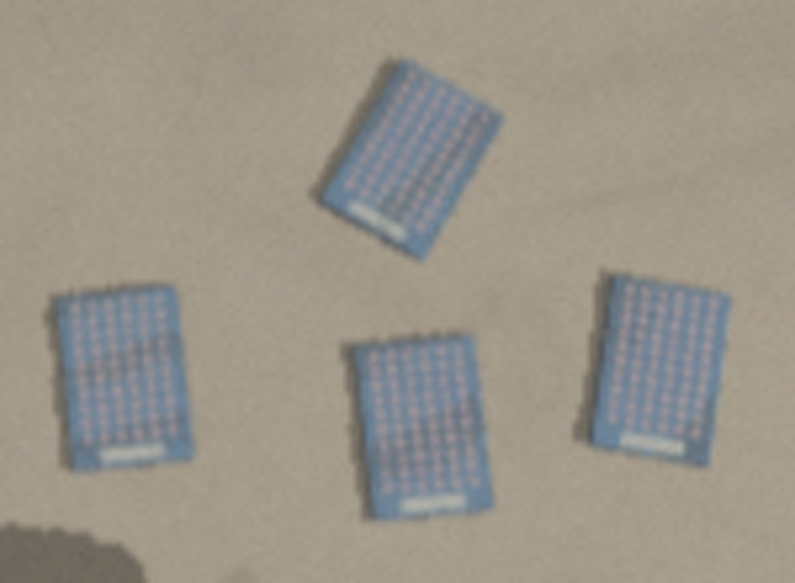

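Crops: c1 shows the flask with its cap at (262,108) and base at (260,280), the post at (205,318), the tab at (372,285) and the green dot at (275,414). c2 shows all four trays with clear corners. Next I'll fit the poses.

```bash
cat > h.py <<'E'
import numpy as np, cv2
from scipy.optimize import least_squares
from scipy.spatial.transform import Rotation as Ro
from station import env
def cam(n):
    s=env.get_state(); c=env.camera(n)
    if n=="wrist":
        R=Ro.from_quat(np.roll(s["tool_rot"],-1)).as_matrix(); T=np.eye(4);T[:3,:3]=R;T[:3,3]=s["position"]
        c["camera_from_world"]=np.linalg.inv(T@c["mount"])
    return c
def proj(c,P):
    M=c["camera_from_world"]; return cv2.projectPoints(np.float64(P).reshape(-1,3),cv2.Rodrigues(M[:3,:3])[0],M[:3,3],c["camera_matrix"],c["D"])[0][:,0]
def place(pose,L):
    x,y,a=pose; L=np.float64(L); c,s=np.cos(a),np.sin(a)
    return np.c_[x+c*L[:,0]-s*L[:,1],y+s*L[:,0]+c*L[:,1],L[:,2]]
def fit(c,L,px,g):
    r=least_squares(lambda p:(proj(c,place(p,L))-np.float64(px)).ravel(),g,x_scale=[.01,.01,.05]); return r.x,np.abs(r.fun).reshape(-1,2).max(1)
def ray(c,px,z):
    r=least_squares(lambda p:(proj(c,[p[0],p[1],z])[0]-px),[.4,0]); return r.x
def crop(px,off,s): return (np.float64(px)+.5)/s-.5+off
TR=np.array([[41.5,29,6],[41.5,-29,6],[-41.5,-29,6],[-41.5,29,6]])/1e3
def go(x,y,tip,yaw=None,nose=.073):
    """tool-axis shift for TCP to x,y, z=tip+nose; yaw: direction of tool x in world"""
    s=env.get_state();R=Ro.from_quat(np.roll(s["tool_rot"],-1)).as_matrix()
    d=R.T@(np.array([x,y,tip+nose])-s["position"]); cur=np.arctan2(R[1,0],R[0,0])
    t=0 if yaw is None else -((yaw-cur+np.pi/2)%np.pi-np.pi/2)
    print("shift",np.round(d,4),"turn",round(t,3),"cur yaw",round(cur,3),"q6",round(s["qpos"][5],2))
E
cat > m0.py <<'E'
from h import *
class F: pass
c=env.camera("top")
o=[260,190]
for n,p in dict(T1=[(55,297),(176,287),(192,460),(72,470)],T2=[(352,343),(472,335),(493,508),(373,520)],T3=[(610,272),(730,295),(710,465),(592,445)],T4=[(400,60),(502,117),(422,260),(320,200)]).items():
    print(n,*fit(c,TR,crop(p,o,5.3),[.4,0,0]))
o=[155,160]
L=np.array([[114,90,58],[114,-90,58],[-118,95,40],[-118,-95,40],[-22,9.5,98]])/1e3
sp,e=fit(c,L,crop([(57,62),(422,58),(62,528),(438,518),(205,318)],o,5),[.45,.2,0]); print("shaker",sp,e)
print("chk fencecorner,tab,knobs",np.round((proj(c,place(sp,np.array([[100,75,58],[-22,-72.5,120],[-83,0,55],[-83,54,55],[-83,-54,55],[2,79,100]])/1e3))-o)*5))
print("flask",ray(c,crop((262,97),o,5),.07),ray(c,crop((260,280),o,5),.075))
print(env.nose_length); go(.4,.1,.2,0)
E
python3 m0.py
```

```text
T1 [ 0.44034948 -0.14295295  0.1556058 ] [0.09282693 0.29143961 0.21007674 0.31906109]
T2 [ 0.42678716 -0.28517648  0.15570916] [0.18294701 0.42397852 0.19983774 0.33119996]
T3 [ 0.46089343 -0.39705248 -0.09860325] [0.19731613 0.46954555 0.2196318  0.5283005 ]
T4 [ 0.55446722 -0.27463792 -0.46441763] [0.63478475 0.53772841 0.47315781 0.6243512 ]
shaker [0.53238319 0.05925928 0.09992503] [0.85805451 1.27180351 1.93265765 0.95649231 0.93867087]
chk fencecorner,tab,knobs [[ 89.  88.]
 [373. 297.]
 [240. 450.]
 [128. 454.]
 [352. 446.]
 [ 56. 266.]]
flask [0.62320957 0.05604411] [0.53106669 0.04702707]
0.0726
shift [ 0.4116 -0.5019  0.0309] turn 0.301 cur yaw 0.301 q6 -0.07
```

```bash
A='[[0.187,-0.134,-0.027,0],[0.187,-0.134,-0.027,0],[0.187,-0.134,-0.027,0],[0.187,-0.134,-0.027,0],[0.187,-0.134,-0.027,0],[0.187,-0.134,-0.027,0]]'
python3 jog.py '[[0.187,-0.134,-0.027,0],[0.187,-0.134,-0.027,0],[0.187,-0.134,-0.027,0],[0.187,-0.134,-0.027,0],[0.187,-0.134,-0.027,0],[0.187,-0.134,-0.027,0]]'
python3 jog.py '[[0.187,-0.134,-0.027,0],[0.187,-0.134,-0.027,0],[0.187,-0.134,-0.027,0],[0.187,-0.134,-0.027,0],[0.187,-0.134,-0.027,0],[0.187,-0.134,-0.027,0]]'
python3 jog.py '[[0.187,-0.134,-0.027,0.2],[0.187,-0.134,-0.027,0.2],[0.187,-0.134,-0.027,0.2],[0.187,-0.134,-0.027,0.2],[0.187,-0.134,-0.027,0.2],[0.187,-0.134,-0.027,0.2],[0.187,-0.134,-0.027,0.2]]'
python3 - <<'E'
from h import *
import pickle
c=cam("wrist");pickle.dump(c,open("w1.pkl","wb"))
cv2.imwrite("pics/w1.png",cv2.resize(c["color"][:,:,::-1],(800,600),interpolation=cv2.INTER_CUBIC))
E
```

```text
clock: 0.7
position: [0.296, -0.3152, 0.3317]
tool_rot: [0.0, 0.989, 0.151, 0.001]
wrist_force: [0.5, -1.7, -0.4]
width: 0.0854
finger_force: 0.0
clock: 1.2
position: [0.4349, -0.1315, 0.3583]
tool_rot: [-0.0, 0.989, 0.151, 0.001]
wrist_force: [0.4, 0.2, 0.3]
width: 0.0854
finger_force: 0.0
clock: 1.78
position: [0.5741, 0.0529, 0.3837]
tool_rot: [-0.001, 0.999, 0.053, -0.001]
wrist_force: [-1.5, -0.5, -0.8]
width: 0.0854
finger_force: 0.0
```

View pics/w1.png

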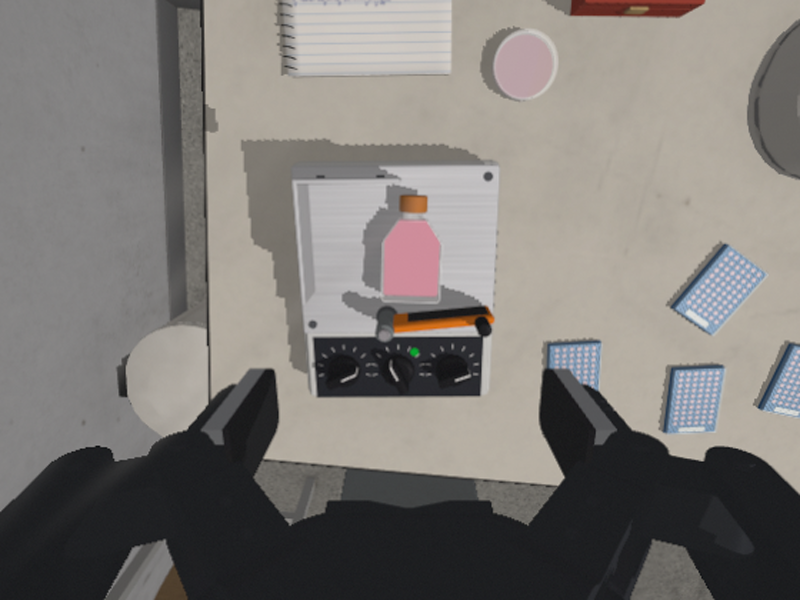

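```bash
python3 - <<'E'
import pickle,cv2
c=pickle.load(open("w1.pkl","rb"))
cv2.imwrite("pics/w1c.png",cv2.resize(c["color"][108:283,195:355,::-1],None,fx=3.4,fy=3.4,interpolation=cv2.INTER_CUBIC))
E
```

```text
(no output)
```

View pics/w1c.png

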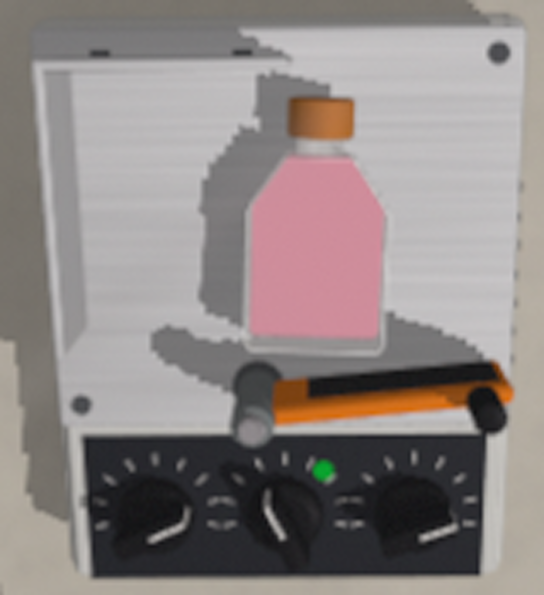

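The crop is clear: left fence inner base runs (74,71) to (87,325), platform corner at (522,28), deck corners at (83,435), (485,433), (481,573) and (92,577). The flask body spans x 245-385, y 97-352, and the tab top is at about (490,412). Refitting from these.

```bash
cat > m1.py <<'E'
from h import *
import pickle
c=pickle.load(open("w1.pkl","rb")); o=np.array([195,108])
S=np.array([[100,75,58],[100,75,100],[2,75,58],[2,75,100],[114,-90,58],[100,-5,100],[-40,90,58],[-40,-90,58],[-83,54,55],[-83,0,55],[-83,-54,55]])/1e3
px=crop([(74,71),(44,65),(87,325),(66,352),(522,28),(293,60),(63,428),(507,428),(155,515),(285,515),(413,512)],o,3.4)
p,e=fit(c,S,px,[.532,.059,.1]); print(p,e.round(1))
print(np.round((proj(c,place(p,S))-px)*3.4))
c2=env.camera("top");o2=[155,160]
print("top",np.round((proj(c2,place(p,np.array([[114,90,58],[114,-90,58],[-118,95,40],[-118,-95,40],[-22,9.5,98]])/1e3))-o2)*5+2))
FL=np.array([[46,11,12],[46,-11,12],[-46,26,20],[-46,-26,20],[5,26,22],[5,-26,22]])/1e3;FL[:,2]+=.058
f,e=fit(c,FL,crop([(288,100),(354,100),(245,352),(385,352),(248,210),(386,212)],o,3.4),[.58,.05,.1]);print("flask",f,e)
L=lambda x,y:place(p,[[x,y,0]])[0][:2]
print("flask in shaker",Ro.from_euler('z',-p[2]).apply([f[0]-p[0],f[1]-p[1],0]))
for z,q in ((.12,(490,412)),(.12,(490,405))):
  t=ray(c,crop(q,o,3.4),z);print("tab sh",Ro.from_euler('z',-p[2]).apply([t[0]-p[0],t[1]-p[1],0]))
print("post px",(proj(c,place(p,[[-.022,.0095,.098]]))-o)*3.4)
for n,g,q in (("T1",[.44,-.143,.155],None),):pass
E
python3 m1.py
```

```text
[0.53368008 0.06016302 0.11065364] [2.4 0.5 0.5 1.  2.2 1.6 1.5 1.3 1.4 1.3 2.1]
[[-2. -8.]
 [-0.  2.]
 [ 2. -1.]
 [-2.  4.]
 [ 7. -7.]
 [-3.  5.]
 [-5. -3.]
 [ 2. -4.]
 [-1.  5.]
 [-0.  4.]
 [ 2.  7.]]
top [[ 57.  63.]
 [417.  47.]
 [ 53. 533.]
 [444. 515.]
 [205. 311.]]
flask [0.57746719 0.05115431 0.08813782] [1.30590439 0.96277314 0.58683946 0.14926431 1.29607607 1.49655749]
flask in shaker [ 0.0425245  -0.01378893  0.        ]
tab sh [-0.01218645 -0.07120489  0.        ]
tab sh [-0.00969776 -0.07109696  0.        ]
post px [[252.00016755 416.12686725]]
```

```bash

python3 jog.py '[[-0.012,0.002,0.2,0],[-0.012,0.002,0.2,0],[-0.012,0.002,0.2,0],[-0.012,0.002,0.2,0],[-0.012,0.002,0.2,0],[-0.012,0.002,0.23,0],[-0.012,0.002,0.25,0],[-0.012,0.002,0.253,0]]'
python3 jog.py '[[0,0,0,0],[0,0,0,0],[0,0,0,0],[0,0,0,0],[0,0,0,0],[0,0,0,0]]' 0.03
python3 jog.py '[[0,0,-0.03,0],[0,0,-0.06,0],[0,0,-0.09,0],[0,0,-0.09,0]]'
python3 -c "
from h import *
go(.585,-.13,.008)"
```

```text
clock: 2.55
position: [0.5578, 0.0442, 0.1273]
tool_rot: [0.0, 0.999, 0.05, -0.004]
wrist_force: [-0.4, 0.2, 0.0]
width: 0.0854
finger_force: 0.0
clock: 3.05
position: [0.5617, 0.0452, 0.135]
tool_rot: [0.0, 0.999, 0.05, 0.002]
wrist_force: [-0.7, -1.0, 7.5]
width: 0.0493
finger_force: 60.7
clock: 3.38
position: [0.5628, 0.0455, 0.2307]
tool_rot: [0.0, 0.999, 0.05, 0.007]
wrist_force: [1.2, -0.5, 0.7]
width: 0.0489
finger_force: 61.9
shift [0.0023 0.1767 0.15  ] turn 0 cur yaw 0.101 q6 1.49
```

```bash

python3 jog.py '[[0.002,0.04,0,0],[0.002,0.08,0,0],[0.002,0.12,0.03,0],[0.002,0.16,0.06,0],[0.002,0.177,0.09,0],[0.002,0.177,0.1,0],[0.002,0.177,0.1,0],[0.002,0.177,0.1,0]]'
python3 jog.py '[[0,0,0,0],[0,0,0,0]]'
python3 - <<'E'
from h import *
c=cam("wrist")
cv2.imwrite("pics/w2.png",c["color"][:,:,::-1])
go(.585,-.13,.008)
E
```

```text
clock: 4.05
position: [0.5803, -0.1304, 0.1222]
tool_rot: [-0.0, 0.999, 0.05, -0.0]
wrist_force: [-0.3, -0.5, 0.3]
width: 0.0494
finger_force: 62.0
clock: 4.22
position: [0.5815, -0.1297, 0.1247]
tool_rot: [0.001, 0.999, 0.051, 0.002]
wrist_force: [-0.7, 0.3, -0.5]
width: 0.0492
finger_force: 62.0
shift [0.0034 0.0007 0.0434] turn 0 cur yaw 0.102 q6 1.19
```

View pics/w2.png

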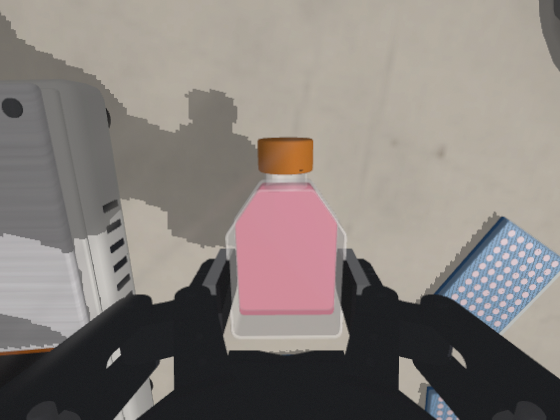

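The flask is held squarely by its body and is hanging level over free bench. Lowering it.

```bash

python3 jog.py '[[0.003,0,0.025,0],[0.003,0,0.038,0],[0.003,0,0.042,0],[0.003,0,0.042,0],[0.003,0,0.042,0]]'
python3 jog.py '[[0,0,0.002,0],[0,0,0.002,0],[0,0,0.002,0]]'
python3 jog.py '[[0,0,0.002,0],[0,0,0.002,0],[0,0,0.002,0]]'
```

```text
clock: 4.68
position: [0.5834, -0.1299, 0.0804]
tool_rot: [0.0, 0.999, 0.051, 0.0]
wrist_force: [-0.6, -0.5, 0.4]
width: 0.0491
finger_force: 62.0
clock: 4.93
position: [0.5836, -0.1302, 0.0786]
tool_rot: [0.0, 0.999, 0.05, 0.0]
wrist_force: [-0.0, -0.0, -0.3]
width: 0.0489
finger_force: 62.0
clock: 5.18
position: [0.5837, -0.1303, 0.077]
tool_rot: [0.0, 0.999, 0.05, 0.001]
wrist_force: [-1.5, 0.8, 5.5]
width: 0.0488
finger_force: 62.4
```

```bash
cat >> h.py <<'E'
def trays(c,zt=.006):
    hsv=cv2.cvtColor(c["color"],cv2.COLOR_RGB2HSV); L=TR.copy(); L[:,2]=zt
    m=((hsv[...,0]>98)&(hsv[...,0]<118)&(hsv[...,1]>80)).astype(np.uint8)*255
    m=cv2.morphologyEx(m,cv2.MORPH_CLOSE,np.ones((13,13)))
    out=[]
    for k in cv2.findContours(m,0,2)[0]:
        if cv2.contourArea(k)<600: continue
        b=cv2.boxPoints(cv2.minAreaRect(k)); w=np.array([ray(c,q,zt) for q in b]); w=np.c_[w,np.full(4,zt)]
        if np.linalg.norm(w[0]-w[1])<np.linalg.norm(w[1]-w[2]): w=np.roll(w,-1,0)
        d=w[0]-w[1]; a=(np.arctan2(d[1],d[0])+np.pi/2)%np.pi-np.pi/2; x,y=w[:,:2].mean(0)
        out.append((np.round([x,y,a],4),np.round([np.linalg.norm(w[0]-w[1]),np.linalg.norm(w[1]-w[2])],3)))
    return out
E
python3 jog.py '[[0,0,0,0],[0,0,0,0],[0,0,0,0],[0,0,0,0]]' 0.085
python3 jog.py '[[0,0,-0.04,0],[0,0,-0.08,0],[0,0,-0.12,0],[-0.03,0,-0.15,0],[-0.06,0,-0.18,0],[-0.09,0.001,-0.21,0],[-0.115,0.001,-0.22,0],[-0.115,0.001,-0.22,0]]'
python3 - <<'E'
from h import *
import pickle
for c in (pickle.load(open("w1.pkl","rb")),cam("wrist"),cam("top")):
    print(*trays(c),sep="\n")
cv2.imwrite("pics/w3.png",cam("wrist")["color"][:,:,::-1])
go(.44,-.143,.05,.156)
E
```

```text
clock: 5.52
position: [0.5832, -0.1301, 0.0756]
tool_rot: [-0.0, 0.999, 0.05, -0.0]
wrist_force: [-0.3, -0.7, -0.2]
width: 0.0852
finger_force: 0.0
clock: 6.18
position: [0.467, -0.1433, 0.3006]
tool_rot: [0.002, 0.999, 0.05, 0.003]
wrist_force: [-0.1, -0.1, -0.8]
width: 0.0852
finger_force: 0.0

(array([ 0.4427, -0.145 ,  0.1877]), array([0.079, 0.057]))
(array([ 0.557 , -0.2744, -0.4969]), array([0.078, 0.055]))

shift [-0.029  -0.0025  0.1725] turn -0.055 cur yaw 0.101 q6 1.1
```

View pics/w3.png

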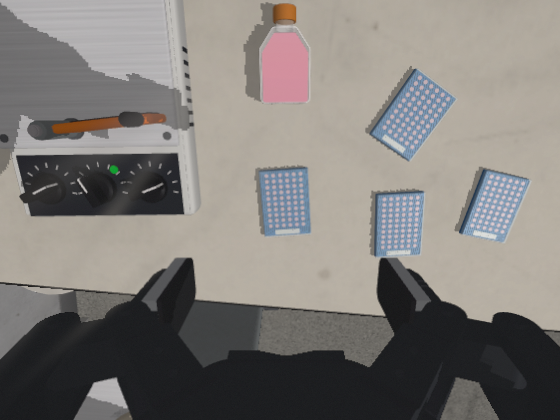

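The flask lies flat at (285,60). All four trays are in view with no displacement visible. I'll fit all four from this picture.

```bash
python3 - <<'E'
from h import *
c=cam("wrist")
for n,p in dict(T1=[(259,168),(306,166),(310,235),(264,237)],T2=[(375,192),(424,191),(422,256),(373,258)],T3=[(483,169),(528,178),(505,243),(460,235)],T4=[(413,69),(455,98),(409,159),(371,134)]).items():
    print(n,*fit(c,TR,p,[.4,-.2,0]))
E
```

```text
T1 [ 0.44204851 -0.14383211  0.15802052] [1.45639656 1.68412638 1.37984551 0.88438815]
T2 [ 0.42748248 -0.28513931  0.16023211] [1.60162716 0.38469049 1.88987048 1.03097985]
T3 [ 0.46162635 -0.39531533 -0.06371832] [0.58348302 1.327579   0.70329739 0.31221112]
T4 [ 0.55511164 -0.2740596  -0.44687102] [2.07142051 1.00690304 2.74398045 2.39881087]
```

```bash

python3 jog.py '[[-0.026,-0.003,0.04,-0.056],[-0.026,-0.003,0.08,-0.056],[-0.026,-0.003,0.12,-0.056],[-0.026,-0.003,0.16,-0.056],[-0.026,-0.003,0.2,-0.056],[-0.026,-0.003,0.225,-0.056],[-0.026,-0.003,0.233,-0.056],[-0.026,-0.003,0.233,-0.056]]'
python3 jog.py '[[0,0,0,0],[0,0,0,0],[0,0,0,0],[0,0,0,0],[0,0,0,0]]' 0.045
python3 jog.py '[[0,0,-0.02,0],[0,0,-0.05,0],[0,0,-0.09,0],[0,0,-0.13,0],[0,0,-0.13,0]]'
python3 - <<'E'
from h import *
cv2.imwrite("pics/w4.png",cam("wrist")["color"][:,:,::-1])
p=place([.533,.060,.107],[[.052,.024,0]])[0];print(p)
go(p[0],p[1],.06,.107)
E
```

```text
clock: 7.05
position: [0.4422, -0.1415, 0.0612]
tool_rot: [-0.001, 0.997, 0.079, -0.003]
wrist_force: [-0.4, -0.5, 0.8]
width: 0.0846
finger_force: 0.0
clock: 7.47
position: [0.4468, -0.1434, 0.0684]
tool_rot: [0.002, 0.997, 0.079, 0.004]
wrist_force: [-5.1, 1.5, 34.5]
width: 0.0562
finger_force: 75.4
clock: 7.88
position: [0.446, -0.1432, 0.2012]
tool_rot: [0.003, 0.997, 0.079, 0.006]
wrist_force: [1.2, -1.4, 0.3]
width: 0.0554
finger_force: 66.2
[0.58213951 0.08941613 0.        ]
shift [ 0.1714 -0.2082  0.0647] turn 0.05 cur yaw 0.157 q6 1.02
```

View pics/w4.png

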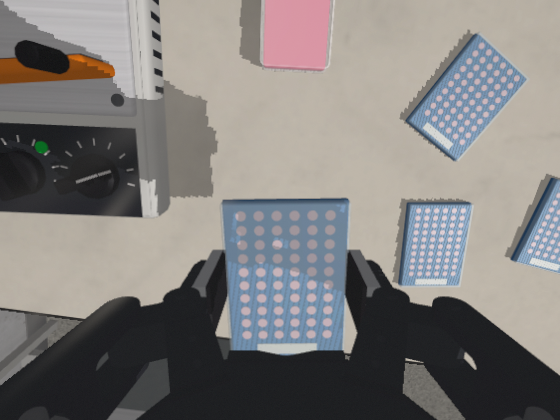

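The tray is gripped squarely and the others haven't moved. Carrying it to the platform.

```bash

python3 jog.py '[[0.02,-0.026,-0.03,0],[0.045,-0.055,-0.03,0],[0.07,-0.085,-0.03,0],[0.095,-0.115,-0.03,0.05],[0.12,-0.145,-0.03,0.05],[0.145,-0.175,-0.03,0.05],[0.171,-0.2065,-0.03,0.05],[0.171,-0.2065,-0.03,0.05]]'
python3 jog.py '[[0,0,0.03,0],[0,0,0.06,0],[0,0,0.075,0],[0,0,0.08,0],[0,0,0.08,0],[0,0,0.08,0]]'
python3 -c "
from h import *
go(.5824,.0874,.0554,.107)"
```

```text
clock: 8.6
position: [0.5809, 0.0943, 0.2195]
tool_rot: [-0.001, 0.998, 0.056, -0.002]
wrist_force: [-0.2, -0.6, -1.1]
width: 0.0564
finger_force: 66.2
clock: 9.1
position: [0.5798, 0.0884, 0.1431]
tool_rot: [0.0, 0.999, 0.053, 0.0]
wrist_force: [0.4, -0.2, -0.3]
width: 0.0557
finger_force: 66.2
shift [0.0025 0.0013 0.0147] turn -0.0 cur yaw 0.107 q6 1.55
```

```bash

python3 jog.py '[[0.002,0.001,0.006,0],[0.002,0.001,0.012,0],[0.002,0.001,0.014,0],[0.002,0.001,0.014,0],[0.002,0.001,0.014,0]]'
python3 jog.py '[[0,0,0.002,0],[0,0,0.002,0],[0,0,0.002,0]]'
```

```text
clock: 9.52
position: [0.5816, 0.0876, 0.1289]
tool_rot: [0.0, 0.999, 0.053, -0.0]
wrist_force: [-0.3, -0.5, -0.5]
width: 0.0561
finger_force: 66.2
clock: 9.77
position: [0.5816, 0.0876, 0.1269]
tool_rot: [0.0, 0.999, 0.053, 0.0]
wrist_force: [-0.3, -0.5, -1.2]
width: 0.0559
finger_force: 66.2
```

```bash

python3 jog.py '[[0,0,0,0],[0,0,0,0],[0,0,0,0],[0,0,-0.03,0],[0,0,-0.07,0],[0,0,-0.11,0],[0,0,-0.13,0]]' 0.064
python3 jog.py '[[-0.02,0.04,0,0],[-0.04,0.08,0,0],[-0.055,0.118,0,0],[-0.07,0.155,0,0],[-0.085,0.19,0,0],[-0.1,0.228,0,0],[-0.115,0.265,0,0],[-0.13,0.3,0,0]]' 0.085
python3 jog.py '[[-0.03,0.055,0,-0.05],[-0.03,0.055,0,-0.05],[-0.03,0.055,0,-0.05],[-0.03,0.055,0,-0.05]]'
python3 - <<'E'
from h import *
c=cam("wrist");print(*trays(c),sep="\n")
cv2.imwrite("pics/w5.png",c["color"][:,:,::-1])
go(.427,-.285,.0,.158,.071)
E
```

```text
clock: 10.35
position: [0.5825, 0.0877, 0.2629]
tool_rot: [-0.0, 0.999, 0.053, 0.004]
wrist_force: [-0.0, -0.7, 0.6]
width: 0.0642
finger_force: 0.0
clock: 11.02
position: [0.4834, -0.2265, 0.2573]
tool_rot: [0.0, 0.999, 0.053, 0.0]
wrist_force: [0.2, -0.1, -0.8]
width: 0.0852
finger_force: 0.0
clock: 11.35
position: [0.4599, -0.2832, 0.257]
tool_rot: [-0.0, 0.997, 0.077, 0.0]
wrist_force: [0.3, 0.5, 0.2]
width: 0.085
finger_force: 0.0
(array([ 0.4285, -0.2876,  0.1318]), array([0.079, 0.053]))
(array([ 0.5561, -0.2771, -0.5109]), array([0.079, 0.054]))
shift [-0.0335 -0.0025  0.186 ] turn -0.002 cur yaw 0.156 q6 0.8
```

```bash

python3 jog.py '[[-0.033,-0.002,0.04,0],[-0.033,-0.002,0.08,0],[-0.033,-0.002,0.12,0],[-0.033,-0.002,0.15,0],[-0.033,-0.002,0.17,0],[-0.033,-0.002,0.18,0],[-0.033,-0.002,0.186,0],[-0.033,-0.002,0.186,0]]'
python3 jog.py '[[0,0,0,0],[0,0,0,0],[0,0,0,0],[0,0,0,0],[0,0,0,0],[0,0,0,0]]' 0.045
python3 jog.py '[[0,0,-0.02,0],[0,0,-0.05,0],[0,0,-0.09,0],[0,0,-0.13,0],[0,0,-0.15,0],[0,0,-0.16,0],[0,0,-0.16,0]]'
python3 - <<'E'
from h import *
go(.5824,.0874,.16,.107)
E
```

```text
clock: 12.07
position: [0.4279, -0.285, 0.0708]
tool_rot: [-0.0, 0.997, 0.079, -0.0]
wrist_force: [-0.3, 0.7, 0.7]
width: 0.085
finger_force: 0.0
clock: 12.57
position: [0.4285, -0.2863, 0.0735]
tool_rot: [0.001, 0.997, 0.078, 0.002]
wrist_force: [-0.7, 2.1, 7.4]
width: 0.055
finger_force: 61.6
clock: 13.15
position: [0.4281, -0.2861, 0.2341]
tool_rot: [0.002, 0.997, 0.078, 0.002]
wrist_force: [0.2, 0.3, -0.1]
width: 0.0545
finger_force: 63.5
shift [ 0.2107 -0.3449  0.0004] turn 0.05 cur yaw 0.157 q6 0.75
```

```bash

python3 jog.py '[[0.02,-0.034,0,0],[0.04,-0.068,0,0],[0.06,-0.1,0,0],[0.08,-0.134,0,0],[0.1,-0.168,0,0],[0.12,-0.2,0,0],[0.14,-0.232,0,0],[0.155,-0.26,0,0]]'
python3 jog.py '[[0.02,-0.034,0,0],[0.04,-0.068,0,0.05],[0.053,-0.085,0,0.05],[0.053,-0.085,0,0.05],[0.053,-0.085,0.03,0.05],[0.053,-0.085,0.06,0.05],[0.053,-0.085,0.075,0.05],[0.053,-0.085,0.075,0.05]]'
python3 -c "
from h import *
go(.5794,.0871,.0,.107,.141)"
```

```text
clock: 13.82
position: [0.5399, -0.0021, 0.2283]
tool_rot: [-0.0, 0.997, 0.079, -0.002]
wrist_force: [0.7, 0.2, -0.5]
width: 0.055
finger_force: 63.5
clock: 14.48
position: [0.5761, 0.0869, 0.1489]
tool_rot: [0.0, 0.999, 0.053, -0.006]
wrist_force: [-0.4, -0.4, -1.8]
width: 0.055
finger_force: 63.5
shift [0.0034 0.0002 0.0078] turn -0.001 cur yaw 0.106 q6 1.55
```

```bash

python3 jog.py '[[0,0,0,0],[0,0,0,0],[0,0,0.005,0],[0,0,0.01,0],[0,0,0.012,0],[0,0,0.012,0],[0,0,0.012,0]]'
python3 -c "
from h import *
go(.5794,.0871,.0,.107,.140)"
```

```text
clock: 15.07
position: [0.579, 0.0876, 0.1439]
tool_rot: [0.0, 0.999, 0.053, -0.0]
wrist_force: [0.1, -0.2, -1.4]
width: 0.0549
finger_force: 63.6
shift [0.0003 0.0006 0.0039] turn -0.0 cur yaw 0.107 q6 1.55
```

```bash

python3 jog.py '[[0,0,0.002,0],[0,0,0.0035,0],[0,0,0.0035,0],[0,0,0.0035,0]]'
python3 jog.py '[[0,0,0,0],[0,0,0,0],[0,0,0,0],[0,0,-0.03,0],[0,0,-0.07,0],[0,0,-0.11,0],[0,0,-0.12,0],[0,0,-0.12,0]]' 0.064
python3 - <<'E'
from h import *
c=cam("wrist")
cv2.imwrite("pics/w6.png",c["color"][:,:,::-1])
E
python3 jog.py '[[-0.012,0.04,0,0],[-0.024,0.08,0,0],[-0.036,0.12,0,0],[-0.048,0.16,0,0],[-0.06,0.2,0,0],[-0.072,0.24,0,0],[-0.084,0.28,0,0],[-0.094,0.314,0,0]]' 0.085
python3 jog.py '[[-0.012,0.04,0,0.1],[-0.024,0.08,0,0.19],[-0.036,0.12,0,0.19],[-0.047,0.157,0,0.19],[-0.047,0.157,0,0.19],[-0.047,0.157,0,0.19]]'
python3 - <<'E'
from h import *
c=cam("wrist");print(*trays(c),sep="\n")
cv2.imwrite("pics/w7.png",c["color"][:,:,::-1])
go(.4613,-.396,.0,-.085,.0715)
E
```

```text
clock: 15.4
position: [0.579, 0.0876, 0.1403]
tool_rot: [0.0, 0.999, 0.053, -0.0]
wrist_force: [-0.6, -0.0, -0.5]
width: 0.0551
finger_force: 63.6
clock: 16.07
position: [0.5803, 0.0878, 0.2657]
tool_rot: [-0.0, 0.999, 0.053, 0.005]
wrist_force: [0.4, 0.3, -0.2]
width: 0.064
finger_force: 0.0
clock: 16.78
position: [0.5175, -0.2368, 0.2579]
tool_rot: [-0.001, 0.999, 0.053, -0.002]
wrist_force: [0.2, 0.9, 0.5]
width: 0.085
finger_force: 0.0
clock: 17.28
position: [0.4877, -0.3972, 0.2572]
tool_rot: [-0.001, 0.999, -0.043, -0.002]
wrist_force: [-0.4, 0.3, -0.6]
width: 0.085
finger_force: 0.0
(array([ 0.4628, -0.3992, -0.1268]), array([0.08 , 0.054]))
shift [-0.0265  0.0031  0.1864] turn 0.001 cur yaw -0.084 q6 0.92
```

View pics/w6.png

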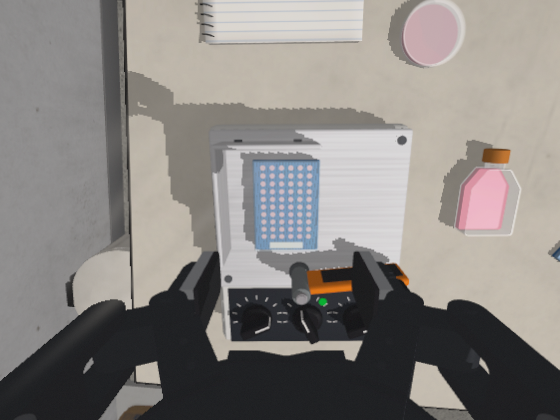

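The two trays sit neatly stacked and parallel at (286,205). On to T3.

```bash

python3 jog.py '[[-0.026,0.0045,0.04,0.01],[-0.026,0.0045,0.08,0.01],[-0.026,0.0045,0.12,0.01],[-0.026,0.0045,0.15,0.01],[-0.026,0.0045,0.17,0.01],[-0.026,0.0045,0.18,0.01],[-0.026,0.0045,0.186,0.01],[-0.026,0.0045,0.186,0.01]]'
python3 jog.py '[[0,0,0,0],[0,0,0,0],[0,0,0,0],[0,0,0,0],[0,0,0,0],[0,0,0,0]]' 0.045
python3 jog.py '[[0,0,-0.02,0],[0,0,-0.05,0],[0,0,-0.09,0],[0,0,-0.13,0],[0,0,-0.16,0],[0,0,-0.17,0],[0,0,-0.17,0],[0,0,-0.17,0]]'
python3 - <<'E'
from h import *
go(.5794,.0871,.0,.107,.245)
E
```

```text
clock: 18.0
position: [0.463, -0.397, 0.0739]
tool_rot: [-0.0, 0.999, -0.046, -0.0]
wrist_force: [-0.5, 0.5, -0.1]
width: 0.0851
finger_force: 0.0
clock: 18.5
position: [0.4643, -0.3987, 0.0784]
tool_rot: [0.001, 0.999, -0.046, 0.002]
wrist_force: [-0.4, 3.2, 12.3]
width: 0.0455
finger_force: 6.1
clock: 19.17
position: [0.4627, -0.398, 0.2444]
tool_rot: [0.0, 0.999, -0.047, 0.0]
wrist_force: [0.4, -0.1, -0.8]
width: 0.0452
finger_force: 0.0
shift [ 0.071  -0.4939 -0.0008] turn -0.2 cur yaw -0.093 q6 0.89
```

The fingers closed above the tray because the TCP was about 4 mm high. Opening and checking the tray again.

```bash

python3 jog.py '[[0.028,0,0,0],[0.028,0,0,0],[0.028,0,0,0]]' 0.085
python3 - <<'E'
from h import *
c=cam("wrist");print(*trays(c),sep="\n")
cv2.imwrite("pics/w8.png",c["color"][:,:,::-1])
go(.4628,-.399,.0,-.095,.070)
E
```

```text
clock: 19.42
position: [0.4907, -0.4, 0.2408]
tool_rot: [-0.002, 0.999, -0.046, -0.002]
wrist_force: [-0.8, -0.1, -0.3]
width: 0.079
finger_force: 0.0
(array([ 0.4631, -0.4005, -0.1362]), array([0.08 , 0.054]))
shift [-0.0269  0.0017  0.1718] turn 0.002 cur yaw -0.093 q6 0.92
```

```bash

python3 jog.py '[[-0.027,0.001,0.04,0.01],[-0.027,0.001,0.08,0.01],[-0.027,0.001,0.12,0.01],[-0.027,0.001,0.15,0.01],[-0.027,0.001,0.165,0.01],[-0.027,0.001,0.173,0.01],[-0.027,0.001,0.173,0.01],[-0.027,0.001,0.173,0.01]]'
python3 jog.py '[[0,0,0,0],[0,0,0,0]]'
```

```text
clock: 20.13
position: [0.4636, -0.3995, 0.0723]
tool_rot: [0.0, 0.999, -0.052, 0.0]
wrist_force: [-0.0, 0.2, 0.5]
width: 0.0852
finger_force: 0.0
clock: 20.3
position: [0.4643, -0.3998, 0.0736]
tool_rot: [0.001, 0.999, -0.052, 0.001]
wrist_force: [0.1, -0.2, 0.4]
width: 0.085
finger_force: 0.0
```

```bash

python3 jog.py '[[0,0,0.004,0],[0,0,0.004,0],[0,0,0.004,0]]'
python3 jog.py '[[0,0,0,0],[0,0,0,0],[0,0,0,0],[0,0,0,0],[0,0,0,0],[0,0,0,0]]' 0.045
```

```text
clock: 20.55
position: [0.4636, -0.3991, 0.0675]
tool_rot: [0.0, 0.999, -0.052, -0.0]
wrist_force: [0.3, 0.7, 0.7]
width: 0.0852
finger_force: 0.0
clock: 21.05
position: [0.4641, -0.3996, 0.0686]
tool_rot: [0.001, 0.999, -0.052, 0.001]
wrist_force: [1.1, -0.0, 5.1]
width: 0.0558
finger_force: 67.0
```

```bash

python3 jog.py '[[0,0,-0.02,0],[0,0,-0.05,0],[0,0,-0.09,0],[0,0,-0.13,0],[0,0,-0.16,0],[0,0,-0.17,0],[0,0,-0.17,0],[0,0,-0.17,0]]'
python3 - <<'E'
from h import *
go(.5794,.0871,.0,.107,.245)
E
```

```text
clock: 21.72
position: [0.4634, -0.3989, 0.2361]
tool_rot: [-0.0, 0.999, -0.052, -0.001]
wrist_force: [1.1, -0.3, -1.4]
width: 0.056
finger_force: 64.1
shift [ 0.0653 -0.4954 -0.0086] turn -0.21 cur yaw -0.103 q6 0.9
```

```bash

python3 jog.py '[[0.005,-0.04,0,0],[0.01,-0.08,0,0],[0.016,-0.12,0,0],[0.021,-0.16,0,0],[0.026,-0.2,0,0],[0.032,-0.24,0,0],[0.037,-0.28,0,0],[0.042,-0.32,0,0]]'
python3 jog.py '[[0.005,-0.04,-0.005,-0.1],[0.01,-0.08,-0.005,-0.2],[0.015,-0.12,-0.005,-0.21],[0.02,-0.16,-0.005,-0.21],[0.023,-0.175,-0.005,-0.21],[0.023,-0.175,-0.005,-0.21],[0.023,-0.175,0.03,-0.21],[0.023,-0.175,0.06,-0.21]]'
python3 jog.py '[[0,0,0.015,0],[0,0,0.02,0],[0,0,0.02,0],[0,0,0.02,0]]'
python3 -c "
from h import *
go(.5794,.0871,.0,.107,.1435)"
```

```text
clock: 22.38
position: [0.5375, -0.083, 0.2339]
tool_rot: [-0.0, 0.999, -0.052, -0.003]
wrist_force: [1.2, -0.1, -0.5]
width: 0.0561
finger_force: 64.1
clock: 23.05
position: [0.5791, 0.0859, 0.1755]
tool_rot: [0.0, 0.999, 0.053, 0.0]
wrist_force: [-0.4, -0.2, -1.8]
width: 0.056
finger_force: 64.2
clock: 23.38
position: [0.5794, 0.0858, 0.1575]
tool_rot: [0.0, 0.999, 0.053, -0.0]
wrist_force: [0.1, 0.6, 0.4]
width: 0.056
finger_force: 64.1
shift [ 0.0002 -0.0013  0.014 ] turn -0.001 cur yaw 0.106 q6 1.55
```

```bash

python3 jog.py '[[0,-0.001,0.006,0],[0,-0.001,0.012,0],[0,-0.001,0.0135,0],[0,-0.001,0.0135,0],[0,-0.001,0.0135,0]]'
python3 jog.py '[[0,0,0,0],[0,0,0,0],[0,0,0,0],[0,0,-0.03,0],[0,0,-0.07,0],[0,0,-0.11,0],[0,0,-0.12,0],[0,0,-0.12,0]]' 0.064
python3 jog.py '[[-0.004,0.04,0,0],[-0.008,0.08,0,0],[-0.012,0.12,0,0.1],[-0.016,0.16,0,0.2],[-0.02,0.2,0,0.3],[-0.024,0.24,0,0.4],[-0.028,0.28,0,0.5],[-0.032,0.32,0,0.567]]' 0.085
python3 - <<'E'
from h import *
go(.582,-.287,0,-.46,.26)
E
```

```text
clock: 23.8
position: [0.5792, 0.0876, 0.144]
tool_rot: [0.0, 0.999, 0.053, 0.0]
wrist_force: [-0.1, 0.5, -0.7]
width: 0.0563
finger_force: 64.2
clock: 24.47
position: [0.5804, 0.0877, 0.2693]
tool_rot: [-0.0, 0.999, 0.053, 0.005]
wrist_force: [-0.1, 0.2, -0.1]
width: 0.0636
finger_force: 0.0
clock: 25.13
position: [0.5808, -0.2359, 0.2621]
tool_rot: [-0.0, 0.973, -0.231, -0.001]
wrist_force: [0.0, 0.4, 0.5]
width: 0.0852
finger_force: 0.0
shift [0.024  0.0451 0.0021] turn -0.005 cur yaw -0.465 q6 1.59
```

```bash

python3 jog.py '[[0.015,0.03,0,0],[0.024,0.045,0,0],[0.024,0.045,0,0],[0.024,0.045,0,0],[0.024,0.045,0,0]]'
python3 - <<'E'
from h import *
c=cam("wrist");print(*trays(c),sep="\n")
cv2.imwrite("pics/w9.png",c["color"][:,:,::-1])
go(.555,-.275,0,-.46,.0675)
E
```

```text
clock: 25.55
position: [0.583, -0.284, 0.2628]
tool_rot: [-0.0, 0.974, -0.228, -0.001]
wrist_force: [0.4, 0.4, 0.5]
width: 0.0852
finger_force: 0.0
(array([ 0.5564, -0.2784, -0.4758]), array([0.08 , 0.054]))
(array([ 0.7235, -0.3321, -1.3129]), array([0.076, 0.025]))
shift [-0.0289  0.0048  0.1958] turn 0.001 cur yaw -0.459 q6 1.52
```

```bash

python3 jog.py '[[-0.028,0.006,0.04,0],[-0.028,0.006,0.08,0],[-0.028,0.006,0.12,0],[-0.028,0.006,0.15,0],[-0.028,0.006,0.175,0],[-0.028,0.006,0.187,0],[-0.028,0.006,0.187,0],[-0.028,0.006,0.187,0]]'
python3 jog.py '[[0,0,0,0],[0,0,0,0],[0,0,0,0]]'
python3 -c "
from h import *
go(.5555,-.276,0,-.465,.068)"
```

```text
clock: 26.27
position: [0.5558, -0.2774, 0.0779]
tool_rot: [0.0, 0.974, -0.228, 0.0]
wrist_force: [0.1, 0.4, -0.3]
width: 0.0851
finger_force: 0.0
clock: 26.52
position: [0.5561, -0.2783, 0.079]
tool_rot: [0.001, 0.974, -0.228, 0.002]
wrist_force: [-0.5, 0.2, 0.2]
width: 0.085
finger_force: 0.0
shift [-0.0016 -0.0018  0.011 ] turn 0.005 cur yaw -0.46 q6 1.51
```

```bash

python3 jog.py '[[-0.001,-0.001,0.006,0],[-0.001,-0.001,0.0105,0],[-0.001,-0.001,0.0105,0],[-0.001,-0.001,0.0105,0]]'
python3 jog.py '[[0,0,0,0],[0,0,0,0],[0,0,0,0],[0,0,0,0],[0,0,0,0],[0,0,0,0]]' 0.045
python3 jog.py '[[0,0,-0.02,0],[0,0,-0.05,0],[0,0,-0.09,0],[0,0,-0.13,0],[0,0,-0.16,0],[0,0,-0.18,0],[0,0,-0.18,0],[0,0,-0.18,0]]'
python3 -c "
from h import *
go(.5794,.0871,.0,.107,.245)"
```

```text
clock: 26.85
position: [0.5544, -0.2764, 0.0657]
tool_rot: [-0.0, 0.974, -0.228, -0.001]
wrist_force: [0.2, 0.0, -0.3]
width: 0.0849
finger_force: 0.0
clock: 27.35
position: [0.5558, -0.2772, 0.0686]
tool_rot: [0.001, 0.974, -0.228, 0.002]
wrist_force: [-0.5, 1.3, 7.2]
width: 0.0558
finger_force: 67.0
clock: 28.02
position: [0.555, -0.2768, 0.2475]
tool_rot: [0.0, 0.974, -0.228, 0.001]
wrist_force: [-0.3, 0.1, -1.4]
width: 0.0562
finger_force: 64.0
shift [-0.1398 -0.3368  0.002 ] turn -0.567 cur yaw -0.46 q6 1.51
```

```bash

python3 jog.py '[[-0.015,-0.037,0,0],[-0.03,-0.074,0,0],[-0.045,-0.11,0,-0.1],[-0.06,-0.147,0,-0.2],[-0.075,-0.184,0,-0.3],[-0.09,-0.22,0,-0.4],[-0.105,-0.255,0,-0.5],[-0.12,-0.29,0,-0.567]]'
python3 -c "
from h import *
go(.5794,.0871,.0,.107,.165)"
```

```text
clock: 28.68
position: [0.5752, 0.0384, 0.2437]
tool_rot: [-0.0, 0.998, 0.056, -0.002]
wrist_force: [-0.3, -0.1, -0.4]
width: 0.056
finger_force: 64.0
shift [ 0.01   -0.0478  0.0787] turn 0.005 cur yaw 0.112 q6 1.46
```

```bash

python3 jog.py '[[0.01,-0.03,0,0],[0.01,-0.048,0,0],[0.01,-0.048,0.03,0.005],[0.01,-0.048,0.06,0.005],[0.01,-0.048,0.077,0.005],[0.01,-0.048,0.079,0.005],[0.01,-0.048,0.079,0.005],[0.01,-0.048,0.079,0.005]]'
python3 jog.py '[[0,0,0,0],[0,0,0,0]]'
python3 -c "
from h import *
go(.5794,.0871,.0,.107,.152)"
```

```text
clock: 29.35
position: [0.5811, 0.0852, 0.1677]
tool_rot: [0.0, 0.999, 0.051, 0.0]
wrist_force: [0.4, -0.0, 0.4]
width: 0.0559
finger_force: 64.0
clock: 29.52
position: [0.5815, 0.0852, 0.169]
tool_rot: [0.0, 0.999, 0.051, 0.001]
wrist_force: [-0.0, -0.0, -0.7]
width: 0.0559
finger_force: 64.0
shift [-0.002  -0.0021  0.017 ] turn -0.005 cur yaw 0.102 q6 1.55
```

```bash

python3 jog.py '[[-0.002,-0.002,0.008,-0.005],[-0.002,-0.002,0.015,-0.005],[-0.002,-0.002,0.017,-0.005],[-0.002,-0.002,0.017,-0.005],[-0.002,-0.002,0.017,-0.005]]'
python3 jog.py '[[0,0,0,0],[0,0,0,0],[0,0,0,0],[0,0,-0.03,0],[0,0,-0.07,0],[0,0,-0.11,0],[0,0,-0.12,0],[0,0,-0.12,0]]' 0.064
python3 - <<'E'
from h import *
import pickle
c=cam("wrist");pickle.dump(c,open("w10.pkl","wb"))
cv2.imwrite("pics/w10.png",cv2.resize(c["color"][110:350,190:470,::-1],None,fx=2.5,fy=2.5))
E
```

```text
clock: 29.93
position: [0.5785, 0.0872, 0.1506]
tool_rot: [-0.0, 0.999, 0.053, -0.0]
wrist_force: [-3.6, 0.8, 5.9]
width: 0.0561
finger_force: 65.1
clock: 30.6
position: [0.5799, 0.0872, 0.2752]
tool_rot: [-0.0, 0.999, 0.053, 0.004]
wrist_force: [-0.3, 0.2, 0.5]
width: 0.0637
finger_force: 0.0
```

View pics/w10.png

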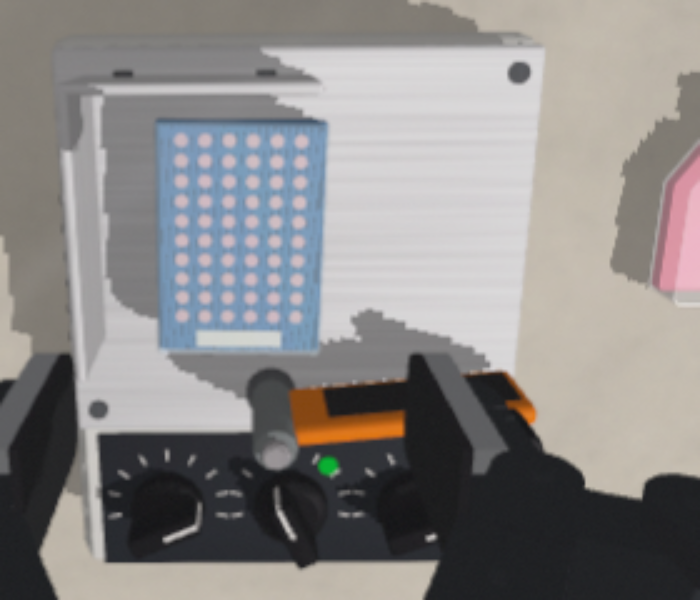

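Four trays are neatly stacked at (240,235), about 18 mm clear of both fences. Closing the fingers to push from the right.

```bash

python3 jog.py '[[-0.001,0.03,0,0],[-0.001,0.056,0,0],[-0.001,0.056,0,0],[-0.001,0.056,0.03,0],[-0.001,0.056,0.06,0],[-0.001,0.056,0.09,0],[-0.001,0.056,0.11,0],[-0.001,0.056,0.115,0]]' 0
python3 jog.py '[[0,0,0,0],[0,0,0,0],[0,0,0.005,0],[0,0,0.01,0],[0,0,0.01,0],[0,0,0.01,0]]'
python3 -c "
from h import *
p=place([.533,.060,.107],[[.048,-.034,0]])[0]
go(p[0],p[1],.061,.107,.0726)"
```

```text
clock: 31.32
position: [0.5809, 0.0316, 0.1485]
tool_rot: [-0.0, 0.999, 0.053, -0.005]
wrist_force: [-0.4, 0.4, -0.7]
width: 0.0004
finger_force: 0.0
clock: 31.82
position: [0.5837, 0.0313, 0.1455]
tool_rot: [0.0, 0.999, 0.053, 0.0]
wrist_force: [0.3, -0.1, 0.1]
width: 0.0001
finger_force: 0.0
shift [0.0007 0.0001 0.0119] turn -0.0 cur yaw 0.107 q6 1.45
```

```bash

python3 jog.py '[[0,0,0.006,0],[0,0,0.0115,0],[0,0,0.0115,0],[0,0,0.0115,0]]'
python3 jog.py '[[0,-0.006,0,0],[0,-0.011,0,0],[0,-0.015,0,0],[0,-0.019,0,0],[0,-0.023,0,0],[0,-0.027,0,0],[0,-0.031,0,0],[0,-0.031,0,0]]'
python3 jog.py '[[0,-0.002,0,0],[0,-0.003,0,0],[0,-0.003,0,0]]'
python3 jog.py '[[0,-0.002,0,0],[0,-0.002,0,0],[0,-0.002,0,0]]'
```

```text
clock: 32.15
position: [0.5834, 0.0313, 0.1332]
tool_rot: [0.0, 0.999, 0.053, -0.001]
wrist_force: [-0.2, 0.5, -0.1]
width: -0.0002
finger_force: 0.0
clock: 32.82
position: [0.5804, 0.0629, 0.1341]
tool_rot: [-0.0, 0.999, 0.054, 0.0]
wrist_force: [-0.4, 0.2, 0.3]
width: 0.0005
finger_force: 0.0
clock: 33.07
position: [0.5801, 0.0652, 0.1339]
tool_rot: [0.0, 0.999, 0.053, 0.0]
wrist_force: [0.3, -1.3, 1.2]
width: -0.0001
finger_force: 0.6
clock: 33.32
position: [0.5799, 0.0672, 0.134]
tool_rot: [-0.0, 0.999, 0.053, 0.0]
wrist_force: [0.5, -0.9, 1.5]
width: -0.0
finger_force: 0.8
```

```bash

python3 jog.py '[[0,-0.002,0,0],[0,-0.002,0,0],[0,-0.002,0,0]]'
python3 jog.py '[[0,-0.002,0,0],[0,-0.002,0,0],[0,-0.002,0,0]]'
```

```text
clock: 33.57
position: [0.58, 0.0688, 0.134]
tool_rot: [0.0, 0.999, 0.053, 0.001]
wrist_force: [3.0, -3.3, 0.5]
width: -0.0001
finger_force: 2.2
clock: 33.82
position: [0.5802, 0.0693, 0.1341]
tool_rot: [0.002, 0.999, 0.053, 0.001]
wrist_force: [4.6, -11.7, -0.8]
width: 0.0003
finger_force: 5.7
```

```bash

python3 jog.py '[[0,-0.002,0,0],[0,-0.002,0,0],[0,-0.002,0,0]]'
python3 jog.py '[[0,-0.002,0,0],[0,-0.002,0,0],[0,-0.002,0,0]]'
```

```text
clock: 34.07
position: [0.5802, 0.0696, 0.1342]
tool_rot: [0.003, 0.999, 0.052, 0.001]
wrist_force: [5.4, -17.8, 0.1]
width: 0.0001
finger_force: 9.5
clock: 34.32
position: [0.5802, 0.0698, 0.1342]
tool_rot: [0.005, 0.999, 0.051, 0.001]
wrist_force: [5.9, -26.7, -0.2]
width: -0.0002
finger_force: 13.4
```

Left side is seated: position stopped at y≈0.0697 with 27 N. Retreating and going round to the front of the stack.

```bash

python3 jog.py '[[0,0.015,0,0],[0,0.03,0,0],[0,0.03,-0.04,0],[0,0.03,-0.08,0],[0,0.03,-0.08,0]]'
python3 -c "
from h import *
p=place([.533,.060,.107],[[-.014,.046,0]])[0]
go(p[0],p[1],.061,.107,.0726)"
```

```text
clock: 34.73
position: [0.5846, 0.0456, 0.2228]
tool_rot: [-0.0, 0.999, 0.053, 0.007]
wrist_force: [0.2, -0.2, 1.4]
width: 0.0001
finger_force: 0.0
shift [-0.0649 -0.0659  0.0883] turn -0.0 cur yaw 0.107 q6 1.48
```

```bash

python3 jog.py '[[-0.028,-0.028,0,0],[-0.055,-0.055,0,0],[-0.064,-0.066,0,0],[-0.064,-0.066,0,0],[-0.064,-0.066,0.03,0],[-0.064,-0.066,0.055,0],[-0.064,-0.066,0.067,0],[-0.064,-0.066,0.067,0]]'
python3 jog.py '[[0,0,0,0],[0,0,0,0],[0,0,0,0]]'
python3 -c "
from h import *
p=place([.533,.060,.107],[[-.014,.046,0]])[0]
go(p[0],p[1],.061,.107,.0726)"
```

```text
clock: 35.4
position: [0.5104, 0.1036, 0.1436]
tool_rot: [0.0, 0.999, 0.053, -0.003]
wrist_force: [-0.5, -0.5, 0.3]
width: 0.0001
finger_force: 0.0
clock: 35.65
position: [0.5125, 0.104, 0.1486]
tool_rot: [-0.0, 0.999, 0.053, 0.002]
wrist_force: [0.6, -0.1, -0.3]
width: 0.0001
finger_force: 0.0
shift [ 0.0017 -0.      0.0151] turn -0.0 cur yaw 0.107 q6 1.59
```

```bash

python3 jog.py '[[0,0,0.008,0],[0,0,0.0145,0],[0,0,0.0145,0],[0,0,0.0145,0]]'
python3 jog.py '[[0.005,0,0,0],[0.009,0,0,0],[0.013,0,0,0],[0.016,0,0,0],[0.016,0,0,0]]'
python3 jog.py '[[0.002,0,0,0],[0.002,0,0,0],[0.002,0,0,0]]'
python3 jog.py '[[0.002,0,0,0],[0.002,0,0,0],[0.002,0,0,0]]'
```

```text
clock: 35.98
position: [0.5115, 0.104, 0.1321]
tool_rot: [0.0, 0.999, 0.053, -0.0]
wrist_force: [0.1, 1.2, 0.6]
width: -0.0003
finger_force: 0.0
clock: 36.4
position: [0.5279, 0.1058, 0.1322]
tool_rot: [0.0, 0.999, 0.053, 0.0]
wrist_force: [-0.4, 0.6, 0.7]
width: -0.0001
finger_force: 0.0
clock: 36.65
position: [0.5295, 0.1059, 0.1322]
tool_rot: [0.0, 0.999, 0.053, 0.0]
wrist_force: [-0.2, -0.3, 0.1]
width: -0.0001
finger_force: 0.2
clock: 36.9
position: [0.5314, 0.1061, 0.1322]
tool_rot: [0.0, 0.999, 0.053, -0.0]
wrist_force: [-2.1, -0.4, -0.9]
width: 0.0001
finger_force: 0.8
```

```bash

python3 jog.py '[[0.002,0,0,0],[0.002,0,0,0],[0.002,0,0,0]]'
python3 jog.py '[[0.002,0,0,0],[0.002,0,0,0],[0.002,0,0,0]]'
```

```text
clock: 37.15
position: [0.5327, 0.1062, 0.1322]
tool_rot: [0.0, 0.999, 0.053, -0.001]
wrist_force: [-7.6, -1.8, 3.0]
width: -0.0
finger_force: 3.7
clock: 37.4
position: [0.5331, 0.1063, 0.1321]
tool_rot: [0.0, 0.999, 0.053, -0.004]
wrist_force: [-18.9, -3.0, 11.1]
width: -0.0002
finger_force: 9.8
```

```bash

python3 jog.py '[[0.001,0,0,0],[0.001,0,0,0],[-0.01,0,0,0],[-0.02,0,-0.04,0],[-0.01,0.02,-0.08,0],[0.02,0.04,-0.12,0],[0.06,0.05,-0.13,0],[0.06,0.05,-0.13,0]]'
python3 - <<'E'
from h import *
import pickle
c=cam("wrist");pickle.dump(c,open("w11.pkl","wb"))
p=[.533,.060,.107]
L=np.array([[100,75,58],[100,17,90],[17,75,90],[17,17,90],[17,17,58],[17,75,58]])/1e3
q=proj(c,place(p,L));print(q.round())
x0,y0=np.maximum(q.min(0).astype(int)-30,0);x1,y1=q.max(0).astype(int)+30
print(x0,y0)
cv2.imwrite("pics/w11.png",cv2.resize(c["color"][y0:y1,x0:x1,::-1],None,fx=4,fy=4,interpolation=cv2.INTER_CUBIC)[:600,:800])
p=place([.533,.060,.107],[[.055,-.020,0]])[0]
go(p[0],p[1],.061,.107,.0726)
E
```

```text
clock: 38.07
position: [0.604, 0.0618, 0.267]
tool_rot: [0.0, 0.999, 0.053, 0.005]
wrist_force: [-0.3, 0.9, -0.4]
width: -0.0001
finger_force: 0.0
[[196. 168.]
 [257. 174.]
 [193. 268.]
 [260. 268.]
 [262. 253.]
 [203. 253.]]
163 138
shift [-0.0171  0.014   0.1322] turn -0.002 cur yaw 0.105 q6 1.51
```

View pics/w11.png

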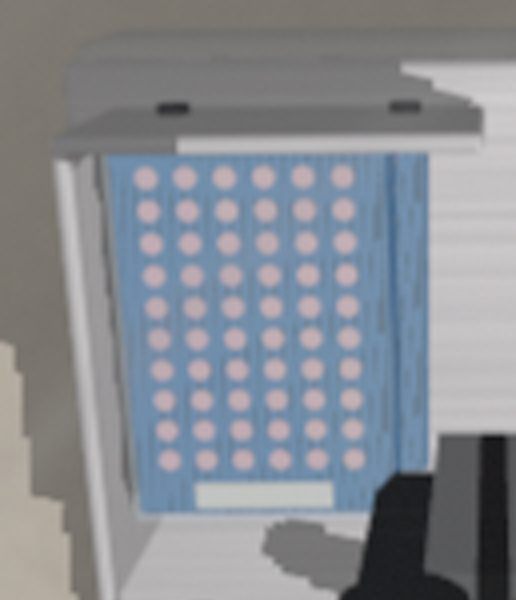

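The picture shows the top trays against the left fence at x≈108. A lower tray stands out about 7 mm on the right, from x 393 to 430, so the push tip was too high. I'll push again with the tips nearly on the platform.

```bash

python3 jog.py '[[-0.014,0.014,0,0],[-0.014,0.014,0,0],[-0.014,0.014,0.04,0],[-0.014,0.014,0.08,0],[-0.014,0.014,0.105,0],[-0.014,0.014,0.115,0],[-0.014,0.014,0.115,0],[-0.014,0.014,0.115,0]]'
python3 jog.py '[[0,0,0,0],[0,0,0.008,0],[0,0,0.012,0],[0,0,0.012,0],[0,0,0.012,0]]'
python3 -c "
from h import *
p=place([.533,.060,.107],[[.055,-.020,0]])[0]
go(p[0],p[1],.0585,.107,.0726)"
```

```text
clock: 38.78
position: [0.5885, 0.0481, 0.1486]
tool_rot: [0.0, 0.999, 0.053, 0.001]
wrist_force: [-0.1, 0.3, 0.8]
width: 0.0001
finger_force: 0.0
clock: 39.2
position: [0.5879, 0.0479, 0.1353]
tool_rot: [0.0, 0.999, 0.053, -0.0]
wrist_force: [-0.2, -0.7, -0.9]
width: 0.0001
finger_force: 0.0
shift [0.0018 0.0021 0.0042] turn -0.0 cur yaw 0.107 q6 1.48
```

```bash

python3 jog.py '[[0,0,0.003,0],[0,0,0.003,0],[0,0,0.003,0]]'
python3 jog.py '[[0,0,0.0015,0],[0,0,0.0015,0],[0,0,0.0015,0]]'
python3 jog.py '[[0,0,0.0015,0],[0,0,0.0015,0],[0,0,0.0015,0]]'
```

```text
clock: 39.45
position: [0.5879, 0.0478, 0.1323]
tool_rot: [0.0, 0.999, 0.053, -0.0]
wrist_force: [0.3, 0.1, -0.1]
width: 0.0002
finger_force: 0.0
clock: 39.7
position: [0.5879, 0.0479, 0.1308]
tool_rot: [0.0, 0.999, 0.053, -0.0]
wrist_force: [-0.4, -0.2, 0.2]
width: -0.0001
finger_force: 0.0
clock: 39.95
position: [0.5881, 0.0479, 0.1306]
tool_rot: [0.0, 0.999, 0.053, 0.0]
wrist_force: [-4.6, -0.5, 7.0]
width: 0.0001
finger_force: 3.5
```

```bash

python3 jog.py '[[0,0,-0.003,0],[0,-0.004,-0.003,0],[0,-0.008,-0.003,0],[0,-0.012,-0.003,0],[0,-0.015,-0.003,0],[0,-0.015,-0.003,0]]'
python3 jog.py '[[0,-0.002,0,0],[0,-0.004,0,0],[0,-0.004,0,0]]'
python3 jog.py '[[0,-0.002,0,0],[0,-0.002,0,0],[0,-0.002,0,0]]'
python3 jog.py '[[0,-0.002,0,0],[0,-0.002,0,0],[0,-0.002,0,0]]'
```

```text
clock: 40.45
position: [0.5862, 0.0635, 0.1322]
tool_rot: [-0.0, 0.999, 0.054, -0.0]
wrist_force: [0.3, 0.6, 0.4]
width: 0.0001
finger_force: 0.0
clock: 40.7
position: [0.5859, 0.0671, 0.1323]
tool_rot: [0.0, 0.999, 0.053, -0.0]
wrist_force: [0.7, 0.7, 0.4]
width: 0.0003
finger_force: 0.0
clock: 40.95
position: [0.5857, 0.0687, 0.1323]
tool_rot: [0.0, 0.999, 0.053, -0.0]
wrist_force: [0.5, -1.0, 0.1]
width: -0.0
finger_force: 0.0
clock: 41.2
position: [0.5857, 0.0696, 0.1324]
tool_rot: [0.001, 0.999, 0.053, 0.0]
wrist_force: [1.3, -6.1, -1.4]
width: -0.0002
finger_force: 2.9
```

```bash

python3 jog.py '[[0,-0.002,0,0],[0,-0.004,0,0],[0,-0.004,0,0]]'
python3 jog.py '[[0,0.02,0,0],[0,0.03,-0.03,0],[0.01,0.04,-0.07,0],[0.02,0.05,-0.1,0],[0.02,0.06,-0.13,0],[0.02,0.06,-0.13,0],[0.02,0.06,-0.13,0]]'
python3 - <<'E'
from h import *
import pickle
c=cam("wrist");pickle.dump(c,open("w12.pkl","wb"))
p=[.533,.060,.107]
L=np.array([[100,75,58],[100,17,90],[17,75,90],[17,17,90],[17,17,58],[100,17,58]])/1e3
q=proj(c,place(p,L))
x0,y0=np.maximum(q.min(0).astype(int)-30,0);x1,y1=q.max(0).astype(int)+30
print(((q-[x0,y0])*4).round())
cv2.imwrite("pics/w12.png",cv2.resize(c["color"][y0:y1,x0:x1,::-1],None,fx=4,fy=4,interpolation=cv2.INTER_CUBIC)[:600,:800])
E
```

```text
clock: 41.45
position: [0.5856, 0.0702, 0.1325]
tool_rot: [0.005, 0.999, 0.052, 0.0]
wrist_force: [1.6, -20.9, -0.3]
width: 0.0002
finger_force: 10.8
clock: 42.03
position: [0.612, 0.0168, 0.2648]
tool_rot: [0.0, 0.999, 0.053, 0.002]
wrist_force: [0.7, 0.2, -1.5]
width: -0.0001
finger_force: 0.0
[[140. 123.]
 [360. 149.]
 [123. 526.]
 [389. 526.]
 [421. 463.]
 [398. 123.]]
```

View pics/w12.png

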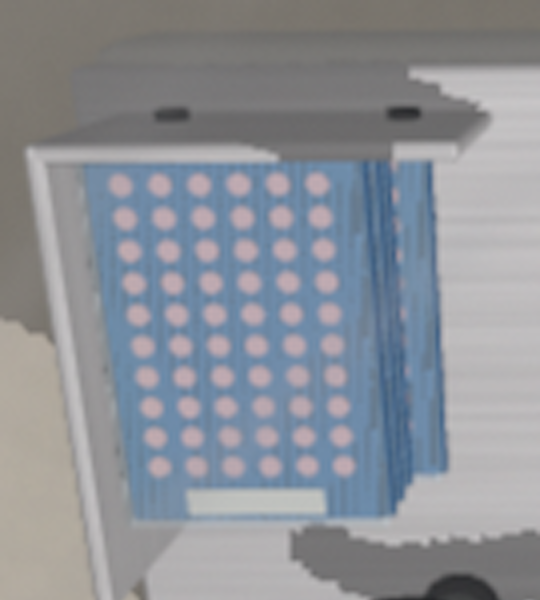

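The bottom tray still stands out about 6 mm: its edge is at x≈445 against a predicted 421. The finger backs must taper at the tip, so I'll turn 90° and push with the flat finger sides.

```bash

python3 jog.py '[[0,0,0,-0.12],[0,0,0,-0.24],[0,0,0,-0.36],[0,0,0,-0.48],[0,0,0,-0.6],[0,0,0,-0.72],[0,0,0,-0.84],[0,0,0,-0.96]]'
python3 jog.py '[[0,0,0,-0.12],[0,0,0,-0.24],[0,0,0,-0.36],[0,0,0,-0.48],[0,0,0,-0.6],[0,0,0,-0.611],[0,0,0,-0.611]]'
python3 -c "
from h import *
p=place([.533,.060,.107],[[.057,-.013,0]])[0];print(p)
go(p[0],p[1],.059,.107+1.5708,.0726)"
```

```text
clock: 42.75
position: [0.6107, 0.0177, 0.26]
tool_rot: [-0.001, 0.859, 0.511, -0.002]
wrist_force: [-0.2, 1.0, 0.5]
width: -0.0001
finger_force: 0.0
clock: 43.33
position: [0.6109, 0.0176, 0.2607]
tool_rot: [-0.001, 0.669, 0.743, -0.001]
wrist_force: [-0.2, -0.1, 0.4]
width: 0.0002
finger_force: 0.0
[0.59106236 0.05316172 0.        ]
shift [ 0.0374 -0.0156  0.1292] turn -0.002 cur yaw 1.676 q6 -0.14
```

```bash

python3 jog.py '[[0.03,-0.016,0,0],[0.037,-0.016,0,0],[0.037,-0.016,0.03,0],[0.037,-0.016,0.07,0],[0.037,-0.016,0.1,0],[0.037,-0.016,0.117,0],[0.037,-0.016,0.12,0],[0.037,-0.016,0.12,0]]'
python3 jog.py '[[0,0,0,0],[0,0,0,0],[0,0,0.005,0],[0,0,0.008,0],[0,0,0.008,0],[0,0,0.008,0]]'
python3 -c "
from h import *
p=place([.533,.060,.107],[[.057,-.013,0]])[0]
go(p[0],p[1],.059,.107+1.5708,.0726)"
```

```text
clock: 44.0
position: [0.5909, 0.0524, 0.1409]
tool_rot: [-0.001, 0.669, 0.743, -0.001]
wrist_force: [-0.3, -0.5, 0.7]
width: 0.0
finger_force: 0.0
clock: 44.5
position: [0.5914, 0.0522, 0.1343]
tool_rot: [-0.0, 0.668, 0.744, -0.0]
wrist_force: [0.0, 0.1, -1.0]
width: 0.0001
finger_force: 0.0
shift [ 0.001  -0.0002  0.0027] turn -0.0 cur yaw 1.678 q6 -0.08
```

```bash

python3 jog.py '[[0,0,0.0025,0],[0,0,0.0025,0],[0.004,0,0.0025,0],[0.008,0,0.0025,0],[0.012,0,0.0025,0],[0.015,0,0.0025,0],[0.015,0,0.0025,0]]'
python3 jog.py '[[0.002,0,0,0],[0.003,0,0,0],[0.003,0,0,0]]'
python3 jog.py '[[0.002,0,0,0],[0.002,0,0,0],[0.002,0,0,0]]'
python3 jog.py '[[0.002,0,0,0],[0.002,0,0,0],[0.002,0,0,0]]'
```

```text
clock: 45.08
position: [0.5899, 0.0678, 0.132]
tool_rot: [0.0, 0.668, 0.744, -0.0]
wrist_force: [-0.6, -0.2, 0.6]
width: -0.0005
finger_force: 0.0
clock: 45.33
position: [0.5896, 0.07, 0.1319]
tool_rot: [0.0, 0.668, 0.744, -0.0]
wrist_force: [-0.4, -1.9, 0.1]
width: -0.0001
finger_force: 1.2
clock: 45.58
position: [0.5894, 0.0721, 0.132]
tool_rot: [0.0, 0.668, 0.744, 0.0]
wrist_force: [0.5, -3.0, 0.3]
width: -0.0001
finger_force: 1.4
clock: 45.83
position: [0.5894, 0.0729, 0.132]
tool_rot: [0.001, 0.669, 0.744, -0.001]
wrist_force: [1.5, -8.3, 0.9]
width: -0.0001
finger_force: 4.2
```

```bash

python3 jog.py '[[0.002,0,0,0],[0.004,0,0,0],[0.004,0,0,0]]'
python3 jog.py '[[-0.02,0,0,0],[-0.03,0,-0.03,0],[-0.04,0,-0.07,0.12],[-0.05,0,-0.1,0.24],[-0.05,0.02,-0.13,0.36],[-0.05,0.02,-0.13,0.48],[-0.05,0.02,-0.13,0.6],[-0.05,0.02,-0.13,0.72]]'
python3 jog.py '[[0,0,0,0.12],[0,0,0,0.24],[0,0,0,0.36],[0,0,0,0.48],[0,0,0,0.6],[0,0,0,0.72],[0,0,0,0.84],[0,0,0,0.851]]'
python3 - <<'E'
from h import *
import pickle
c=cam("wrist");pickle.dump(c,open("w13.pkl","wb"))
p=[.533,.060,.107]
L=np.array([[100,75,58],[100,17,90],[17,75,90],[17,17,90],[17,17,58],[100,17,58]])/1e3
q=proj(c,place(p,L))
x0,y0=np.maximum(q.min(0).astype(int)-30,0);x1,y1=q.max(0).astype(int)+30
print(((q-[x0,y0])*4).round())
cv2.imwrite("pics/w13.png",cv2.resize(c["color"][y0:y1,x0:x1,::-1],None,fx=4,fy=4,interpolation=cv2.INTER_CUBIC)[:600,:800])
p=place([.533,.060,.107],[[-.014,.046,0]])[0]
go(p[0],p[1],.059,.107,.0726)
E
```

```text
clock: 46.08
position: [0.5893, 0.0735, 0.132]
tool_rot: [0.003, 0.669, 0.743, -0.003]
wrist_force: [1.3, -23.8, 0.9]
width: 0.0001
finger_force: 12.1
clock: 46.75
position: [0.6141, 0.0312, 0.2624]
tool_rot: [-0.0, 0.889, 0.458, 0.001]
wrist_force: [0.4, 0.3, -0.0]
width: -0.0001
finger_force: 0.0
clock: 47.42
position: [0.6138, 0.0312, 0.2617]
tool_rot: [-0.001, 0.999, 0.052, -0.0]
wrist_force: [-0.1, -0.0, 0.6]
width: -0.0001
finger_force: 0.0
[[136. 121.]
 [366. 149.]
 [123. 527.]
 [391. 527.]
 [416. 462.]
 [396. 120.]]
shift [-0.0912 -0.0834  0.1302] turn 0.001 cur yaw 0.108 q6 1.45
```

View pics/w13.png

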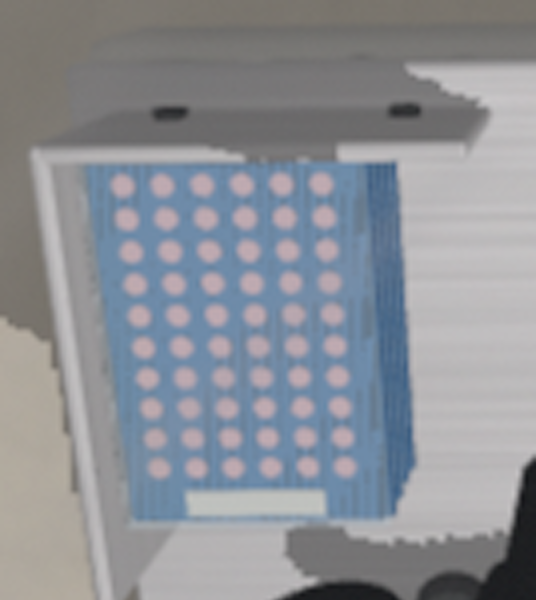

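All four are now flush on the left, with one continuous side face from x 385 to 415. One more tap toward the rear.

```bash

python3 jog.py '[[-0.03,-0.028,0,0],[-0.06,-0.055,0,0],[-0.09,-0.083,0,0],[-0.091,-0.083,0,0],[-0.091,-0.083,0.04,0],[-0.091,-0.083,0.08,0],[-0.091,-0.083,0.11,0],[-0.091,-0.083,0.115,0]]'
python3 jog.py '[[0,0,0,0],[0,0,0,0],[0,0,0.008,0],[0,0,0.012,0],[0,0,0.012,0],[0,0,0.012,0]]'
python3 -c "
from h import *
p=place([.533,.060,.107],[[-.014,.046,0]])[0]
go(p[0],p[1],.059,.107,.0726)"
```

```text
clock: 48.13
position: [0.5118, 0.1032, 0.1409]
tool_rot: [0.0, 0.998, 0.055, -0.005]
wrist_force: [-0.7, 0.4, -1.0]
width: 0.0001
finger_force: 0.0
clock: 48.63
position: [0.5148, 0.1034, 0.1353]
tool_rot: [0.0, 0.999, 0.053, 0.0]
wrist_force: [-0.4, -0.1, -0.6]
width: 0.0004
finger_force: 0.0
shift [-0.0005 -0.0009  0.0037] turn 0.0 cur yaw 0.107 q6 1.59
```

```bash

python3 jog.py '[[0,0,0.0035,0],[0,0,0.0035,0],[0.005,0,0.0035,0],[0.01,0,0.0035,0],[0.014,0,0.0035,0],[0.016,0,0.0035,0],[0.016,0,0.0035,0]]'
python3 jog.py '[[0.002,0,0,0],[0.003,0,0,0],[0.003,0,0,0]]'
python3 jog.py '[[0.002,0,0,0],[0.003,0,0,0],[0.003,0,0,0]]'
```

```text
clock: 49.22
position: [0.5309, 0.105, 0.131]
tool_rot: [0.0, 0.999, 0.053, -0.0]
wrist_force: [-0.0, 0.2, 0.1]
width: -0.0001
finger_force: 0.0
clock: 49.47
position: [0.533, 0.1053, 0.131]
tool_rot: [0.0, 0.999, 0.053, -0.001]
wrist_force: [-3.4, -1.1, 0.8]
width: -0.0004
finger_force: 1.9
clock: 49.72
position: [0.5336, 0.1054, 0.131]
tool_rot: [0.001, 0.999, 0.053, -0.005]
wrist_force: [-23.0, -3.4, 12.6]
width: 0.0001
finger_force: 11.8
```

```bash

python3 jog.py '[[-0.012,0,0,0],[-0.022,0,0,0],[-0.022,0,-0.04,0],[-0.022,0,-0.08,0],[-0.022,0,-0.08,0],[-0.022,0,-0.08,0]]'
cat > arc.py <<'E'
from h import *
import sys
def C(th,d):
    return place([.533,.060,.107],[[-.022+.082*np.sin(th)-d*np.cos(th),.0095-.082*np.cos(th)-d*np.sin(th),0]])[0]
s=env.get_state();R=Ro.from_quat(np.roll(s["tool_rot"],-1)).as_matrix();cur=np.arctan2(R[1,0],R[0,0])
for a in sys.argv[2:]:
    th,d=map(float,a.split(","));p=C(th,d);p[2]=float(sys.argv[1])
    print(th,np.round(R.T@(p-s["position"]),4),"turn",round(cur-(.107+th),3))
E
python3 arc.py .2 .13,.03; python3 arc.py .1746 .13,.03
```

```text
clock: 50.22
position: [0.5159, 0.1036, 0.2147]
tool_rot: [-0.0, 0.999, 0.053, 0.004]
wrist_force: [-0.7, 0.5, -0.6]
width: 0.0002
finger_force: 0.0
0.13 [-0.0289  0.1208  0.0145] turn -0.13
0.13 [-0.029   0.1208  0.0399] turn -0.13
```

```bash

python3 jog.py '[[-0.02,0.035,0,0],[-0.029,0.07,0,-0.06],[-0.029,0.105,0,-0.13],[-0.029,0.121,0,-0.13],[-0.029,0.121,0,-0.13],[-0.029,0.121,0.03,-0.13],[-0.029,0.121,0.036,-0.13],[-0.029,0.121,0.036,-0.13]]'
python3 jog.py '[[0,0,0,0],[0,0,0,0]]'
python3 - <<'E'
from h import *
cv2.imwrite("pics/s14.png",cv2.resize(cam("scene")["color"][190:350,180:380,::-1],None,fx=3.5,fy=3.5,interpolation=cv2.INTER_CUBIC))
E
python3 arc.py .174 .13,.03 .13,.017 .25,.017 .4,.017 .55,.017 .7,.017
```

```text
clock: 50.88
position: [0.4972, -0.0193, 0.1722]
tool_rot: [-0.001, 0.993, 0.118, -0.003]
wrist_force: [0.1, -0.6, -0.3]
width: -0.0
finger_force: 0.0
clock: 51.05
position: [0.499, -0.0195, 0.1763]
tool_rot: [0.0, 0.993, 0.119, 0.001]
wrist_force: [-0.3, -1.1, 0.1]
width: 0.0001
finger_force: 0.0
0.13 [0.001  0.0003 0.0025] turn 0.0
0.13 [0.014  0.0003 0.0026] turn 0.0
0.25 [0.0239 0.0017 0.0026] turn -0.12
0.4 [0.0365 0.0018 0.0026] turn -0.27
0.55 [0.0489 0.0001 0.0026] turn -0.42
0.7 [ 0.0609 -0.0035  0.0026] turn -0.57
```

View pics/s14.png

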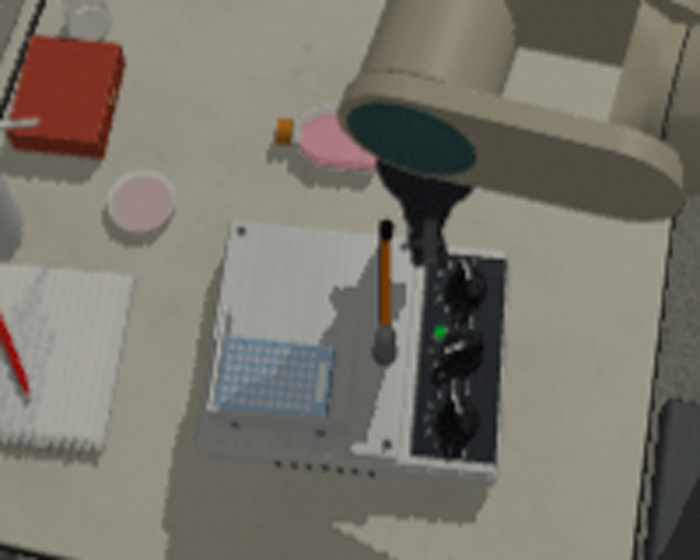

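The fingers stand in front of the tab and the stack is in its corner. That's 15 pictures viewed, one over the limit of 14, so I'll rely on numbers from here on. Swinging the arm now.

```bash

python3 jog.py '[[0.007,0,0.0025,0],[0.014,0.0003,0.0025,0],[0.024,0.0017,0.0025,-0.12],[0.03,0.0018,0.0025,-0.2],[0.0365,0.0018,0.0025,-0.27],[0.043,0.001,0.0025,-0.35],[0.049,0,0.0025,-0.42],[0.061,-0.0035,0.0025,-0.57]]'
python3 jog.py '[[0,0,0,0],[0,0,0,0]]'
python3 arc.py .174 .7,.017 .8,.017 .9,.017 1.0,.017 1.1,.017 1.2,.017
```

```text
clock: 51.77
position: [0.5577, -0.0024, 0.173]
tool_rot: [0.0, 0.924, 0.382, -0.0]
wrist_force: [-1.3, -1.1, -0.2]
width: 0.0001
finger_force: 0.4
clock: 51.93
position: [0.5576, -0.0021, 0.1728]
tool_rot: [0.0, 0.925, 0.38, 0.0]
wrist_force: [0.2, -0.1, 0.1]
width: 0.0001
finger_force: 0.0
0.7 [ 0.0001 -0.0001 -0.0012] turn -0.028
0.8 [ 0.0084  0.0009 -0.0012] turn -0.128
0.9 [ 0.0168  0.0011 -0.0012] turn -0.228
1.0 [ 0.0251  0.0005 -0.0012] turn -0.328
1.1 [ 0.0334 -0.0009 -0.0012] turn -0.428
1.2 [ 0.0414 -0.0032 -0.0012] turn -0.528
```

```bash

python3 jog.py '[[0.004,0.0005,-0.001,-0.08],[0.0084,0.001,-0.001,-0.128],[0.0126,0.001,-0.001,-0.18],[0.0168,0.001,-0.001,-0.228],[0.0251,0.0005,-0.001,-0.328],[0.0334,-0.001,-0.001,-0.428],[0.0414,-0.003,-0.001,-0.528],[0.0414,-0.003,-0.001,-0.528]]'
python3 arc.py .174 1.2,.017 1.3,.017 1.4,.017 1.5,.017 1.571,.017
```

```text
clock: 52.6
position: [0.5846, 0.0296, 0.1739]
tool_rot: [0.0, 0.793, 0.609, 0.0]
wrist_force: [-0.4, 1.1, -0.3]
width: 0.0004
finger_force: 0.0
1.2 [-0.0002  0.0003 -0.0001] turn 0.004
1.3 [ 0.008   0.0016 -0.0001] turn -0.096
1.4 [ 0.0164  0.0021 -0.0001] turn -0.196
1.5 [ 0.0248  0.0018 -0.0001] turn -0.296
1.571 [ 0.0307  0.001  -0.0001] turn -0.367
```

```bash

python3 jog.py '[[0.004,0.001,0,-0.05],[0.008,0.0016,0,-0.096],[0.0164,0.002,0,-0.196],[0.0248,0.0018,0,-0.296],[0.027,0.0015,0,-0.367],[0.027,0.0015,0,-0.367]]'
python3 jog.py '[[0.002,0,0,0],[0.002,0,0,0],[0.002,0,0,0]]'
python3 jog.py '[[0.0015,0,0,0],[0.0015,0,0,0],[0.0015,0,0,0]]'
python3 jog.py '[[0.0015,0,0,0],[0.0015,0,0,0],[0.0015,0,0,0]]'
```

```text
clock: 53.1
position: [0.5926, 0.0547, 0.1739]
tool_rot: [0.0, 0.669, 0.743, -0.0]
wrist_force: [-0.5, -0.4, 0.3]
width: 0.0001
finger_force: 0.0
clock: 53.35
position: [0.5925, 0.0564, 0.1739]
tool_rot: [0.0, 0.67, 0.743, -0.0]
wrist_force: [0.4, -0.6, -0.1]
width: 0.0001
finger_force: 0.0
clock: 53.6
position: [0.5925, 0.0581, 0.1739]
tool_rot: [0.0, 0.669, 0.743, 0.0]
wrist_force: [0.9, -0.8, -0.2]
width: -0.0
finger_force: 0.2
clock: 53.85
position: [0.5923, 0.0596, 0.1739]
tool_rot: [0.0, 0.669, 0.744, -0.0]
wrist_force: [1.4, -0.7, 0.4]
width: -0.0003
finger_force: 0.4
```

```bash

python3 jog.py '[[0.0015,0,0,0],[0.0015,0,0,0],[0.0015,0,0,0]]'
python3 jog.py '[[0.0015,0,0,0],[0.0015,0,0,0],[0.0015,0,0,0]]'
python3 jog.py '[[0.0015,0,0,0],[0.0015,0,0,0],[0.0015,0,0,0]]'
```

```text
clock: 54.1
position: [0.5923, 0.06, 0.1739]
tool_rot: [0.001, 0.669, 0.743, -0.001]
wrist_force: [0.6, -5.9, 0.8]
width: 0.0001
finger_force: 3.0
clock: 54.35
position: [0.5923, 0.0604, 0.174]
tool_rot: [0.002, 0.669, 0.743, -0.001]
wrist_force: [0.6, -11.0, -0.2]
width: 0.0001
finger_force: 5.4
clock: 54.6
position: [0.5922, 0.0607, 0.174]
tool_rot: [0.003, 0.67, 0.743, -0.002]
wrist_force: [1.5, -16.1, 1.2]
width: -0.0001
finger_force: 7.9
```

The retainer is on its stop. Now I'll measure the knob pointer, the green dot direction and the shaker yaw numerically.

```bash

python3 jog.py '[[-0.015,0,0,0],[-0.03,0,-0.03,0],[-0.03,0,-0.07,0.12],[-0.03,0,-0.1,0.24],[-0.03,0,-0.1,0.36],[-0.03,0,-0.1,0.48],[-0.03,0,-0.1,0.6],[-0.03,0,-0.1,0.72]]'
cat > k.py <<'E'
from h import *
import pickle
def green(c):
    h=cv2.cvtColor(c["color"],cv2.COLOR_RGB2HSV); m=(h[...,0]>50)&(h[...,0]<75)&(h[...,1]>150)&(h[...,2]>60)
    n,l,st,ce=cv2.connectedComponentsWithStats(m.astype(np.uint8)); i=1+np.argmax(st[1:,4]) if n>1 else None
    return (ce[i],st[i,4]) if i else None
inv=lambda p,w:Ro.from_euler('z',-p[2]).apply([w[0]-p[0],w[1]-p[1],0])[:2]
if __name__=="__main__":
    for p in ([.533,.06,.107],[.5337,.0602,.1107]):
      for f in ("w1","w10"):
        c=pickle.load(open(f+".pkl","rb")); g=green(c); d=inv(p,ray(c,g[0],.046))-[-.083,0]
        print(f,g,"dot rel axis mm",d*1e3,"r",np.hypot(*d)*1e3,"ang",np.arctan2(d[1],d[0]))
      c=pickle.load(open("w1.pkl","rb"))
      for q in ((263,494),(265,500),(283,538),(299,562)): 
        d=inv(p,ray(c,crop(q,[195,108],3.4),.071))-[-.083,0]; print(q,d*1e3,np.arctan2(d[1],d[0]))
      c=pickle.load(open("w10.pkl","rb"))
      for q in ((276,490),(296,538),(308,562)): 
        d=inv(p,ray(c,crop(q,[190,110],2.5),.071))-[-.083,0]; print("w10",q,d*1e3,np.arctan2(d[1],d[0]))
E
python3 k.py
```

```text
clock: 55.27
position: [0.5949, 0.0345, 0.274]
tool_rot: [-0.0, 0.889, 0.458, 0.0]
wrist_force: [0.9, 0.7, 0.1]
width: 0.0001
finger_force: 0.0
w1 (array([289.42857143, 245.71428571]), np.int32(28)) dot rel axis mm [ 19.13266664 -15.80859236] r 24.818753492540374 ang -0.69055039634565
w10 (array([320.53333333, 295.71111111]), np.int32(45)) dot rel axis mm [ 19.13195961 -15.64519352] r 24.7144483837554 ang -0.6854718436646553
(263, 494) [19.44560113  7.75027947] 0.379266187288079
(265, 500) [16.87158619  6.99571086] 0.3930668763386359
(283, 538) [0.35878725 0.02961594] 0.0823578733553278
(299, 562) [-10.26197586  -6.30945939] -2.590333767792508
w10 (276, 490) [23.13191551  7.73978414] 0.32288410284765173
w10 (296, 538) [ 0.62271335 -0.76638137] -0.888457382666014
w10 (308, 562) [-10.9739224   -5.97757433] -2.6428221077826195
w1 (array([289.42857143, 245.71428571]), np.int32(28)) dot rel axis mm [ 18.35680203 -15.69361953] r 24.150815197517343 ang -0.7073441549194618
w10 (array([320.53333333, 295.71111111]), np.int32(45)) dot rel axis mm [ 18.35669959 -15.53021919] r 24.044877374085587 ang -0.7021815999655259
(263, 494) [18.75690201  7.86393319] 0.39699490864765397
(265, 500) [16.18011279  7.11889358] 0.4144884382354263
(283, 538) [-0.35834761  0.21394356] 2.6033613055832037
(299, 562) [-11.00249254  -6.08579165] -2.636350734847224
w10 (276, 490) [22.44315233  7.83979859] 0.33606717774660816
w10 (296, 538) [-0.0973685  -0.58302483] -1.7362749104798987
w10 (308, 562) [-11.71320624  -5.75127466] -2.6851647140178168
```

```bash
python3 -c "
from h import *
go(.4510,.0511,.16,.54,.0726)"
```

```text
shift [-0.0701 -0.1267  0.0414] turn 0.411 cur yaw 0.951 q6 0.62
```

```bash

python3 jog.py '[[-0.018,-0.032,0,0.1],[-0.036,-0.064,0,0.2],[-0.054,-0.096,0,0.3],[-0.07,-0.127,0,0.411],[-0.07,-0.127,0.02,0.411],[-0.07,-0.127,0.04,0.411],[-0.07,-0.127,0.041,0.411],[-0.07,-0.127,0.041,0.411]]' 0.03
python3 jog.py '[[0,0,0,0],[0,0,0,0],[0,0,0,0]]'
python3 - <<'E'
from h import *
import pickle
go(.4510,.0511,.1285-.0701,.54,.0726)
c=cam("wrist");pickle.dump(c,open("w15.pkl","wb"))
h=cv2.cvtColor(c["color"],cv2.COLOR_RGB2HSV)
# orange bar direction
m=((h[...,0]<14)&(h[...,1]>170)&(h[...,2]>90)).astype(np.uint8);n,l,st,ce=cv2.connectedComponentsWithStats(m)
for i in range(1,n):
    if st[i,4]>100:
        b=cv2.boxPoints(cv2.minAreaRect(np.argwhere(l==i)[:,::-1].astype(np.float32)));w=np.array([ray(c,q,.098) for q in b]);w=(w-[.5335,.0601])@np.array([[np.cos(.109),-np.sin(.109)],[np.sin(.109),np.cos(.109)]]);print(st[i,4],(w*1e3).round(1).tolist())
E
```

```text
clock: 55.93
position: [0.4504, 0.0504, 0.2323]
tool_rot: [-0.0, 0.963, 0.27, -0.001]
wrist_force: [0.8, -0.4, 1.4]
width: 0.0297
finger_force: 0.0
clock: 56.18
position: [0.4514, 0.0502, 0.2339]
tool_rot: [0.0, 0.963, 0.269, 0.001]
wrist_force: [0.1, -0.1, 0.8]
width: 0.0301
finger_force: 0.0
shift [-0.     -0.0011  0.1029] turn 0.006 cur yaw 0.546 q6 1.05
272 [[-15.2, 15.3], [21.7, 18.1], [22.2, 12.5], [-14.7, 9.3]]
```

```bash

python3 jog.py '[[0,-0.001,0.03,0.006],[0,-0.001,0.06,0.006],[0,-0.001,0.08,0.006],[0,-0.001,0.09,0.006],[0,-0.001,0.095,0.006],[0,-0.001,0.095,0.006],[0,-0.001,0.095,0.006]]'
python3 -c "
from h import *
go(.4510,.0511,.131,.54,0)"
```

```text
clock: 56.82
position: [0.4511, 0.0511, 0.1392]
tool_rot: [0.0, 0.964, 0.267, 0.001]
wrist_force: [0.1, -0.6, 1.0]
width: 0.0298
finger_force: 0.0
shift [-0.0001 -0.      0.0082] turn -0.0 cur yaw 0.54 q6 1.06
```

```bash

python3 jog.py '[[0,0,0.005,0],[0,0,0.0075,0],[0,0,0.0075,0],[0,0,0.0075,0]]'
python3 jog.py '[[0,0,0,0],[0,0,0,0],[0,0,0,0],[0,0,0,0],[0,0,0,0]]' 0
python3 -c "
from h import *
s=env.get_state();print(s['ft_torque'])
go(.4510,.0511,.131,.109-.70,0)"
```

```text
clock: 57.15
position: [0.4504, 0.0511, 0.1306]
tool_rot: [0.0, 0.964, 0.267, 0.0]
wrist_force: [0.3, 0.8, -0.6]
width: 0.0301
finger_force: 0.0
clock: 57.57
position: [0.4504, 0.0514, 0.1308]
tool_rot: [-0.0, 0.964, 0.267, 0.0]
wrist_force: [-3.6, 2.5, 5.9]
width: 0.008
finger_force: 60.4
[0.47872812 0.57629472 0.01609426]
shift [ 0.0004  0.0005 -0.0002] turn 1.131 cur yaw 0.54 q6 1.06
```

```bash

python3 jog.py '[[0,0,0,0.08],[0,0,0,0.16],[0,0,0,0.24],[0,0,0,0.32],[0,0,0,0.4],[0,0,0,0.48],[0,0,0,0.56],[0,0,0,0.56]]'
python3 jog.py '[[0,0,0,0.08],[0,0,0,0.16],[0,0,0,0.24],[0,0,0,0.32],[0,0,0,0.4],[0,0,0,0.48],[0,0,0,0.56],[0,0,0,0.56]]'
python3 -c "
from h import *
s=env.get_state();print(s['ft_torque'],s['finger_force'],s['width'])
go(.4510,.0511,.131,.109-.70,0)"
```

```text
clock: 58.23
position: [0.4505, 0.0509, 0.1308]
tool_rot: [0.0, 1.0, -0.012, 0.0]
wrist_force: [-3.0, 0.7, 4.6]
width: 0.0079
finger_force: 60.3
clock: 58.9
position: [0.4504, 0.0505, 0.1308]
tool_rot: [0.001, 0.958, -0.288, 0.0]
wrist_force: [-4.7, -2.7, 6.0]
width: 0.0082
finger_force: 60.5
[-0.42993854  0.61864124 -0.06303032] 60.46214461326599 0.008205097397147934
shift [ 0.0002 -0.0008 -0.0002] turn 0.006 cur yaw -0.585 q6 2.19
```

```bash

python3 jog.py '[[0,0,0,0.006],[0,0,0,0.006],[0,0,0,0.006]]'
python3 jog.py '[[0,0,0,0],[0,0,0,0],[0,0,0,0],[0,0,-0.03,0],[0,0,-0.06,0],[0.03,0,-0.1,0],[0.06,0,-0.13,0],[0.06,0,-0.13,0]]' 0.03
cat > kn.py <<'E'
from k import *
P=[.5335,.0601,.109]
for n in ("wrist","top","scene"):
    c=cam(n); g=green(c)
    if g is not None:
        d=inv(P,ray(c,g[0],.046))-[-.083,0]; print(n,"dot",d*1e3,np.arctan2(d[1],d[0]),g[1])
    # sample brightness of knob top along each angle
    gr=c["color"].astype(np.float32).mean(2); th=np.arange(-3.14,3.14,.02); best=[]
    for ox in (-.003,-.0015,0,.0015,.003):
      for oy in (-.003,-.0015,0,.0015,.003):
        r=np.linspace(.003,.0145,15)
        S=[]
        for t in th:
            q=proj(c,place(P,np.c_[-.083+ox+r*np.cos(t),oy+r*np.sin(t),np.full(15,.071)])).astype(np.float32)
            S.append(cv2.remap(gr,q[None,:,0],q[None,:,1],1).mean())
        i=int(np.argmax(S)); best.append((S[i],th[i],ox,oy))
    print(n,sorted(best)[::-1][:3])
E
python3 kn.py
```

```text
clock: 59.15
position: [0.4504, 0.0505, 0.1308]
tool_rot: [0.001, 0.957, -0.289, 0.0]
wrist_force: [-3.3, -2.3, 6.3]
width: 0.0081
finger_force: 60.5
clock: 59.82
position: [0.5035, 0.0162, 0.2662]
tool_rot: [-0.001, 0.957, -0.289, 0.005]
wrist_force: [0.3, -0.1, 1.8]
width: 0.03
finger_force: 0.0
wrist dot [ 18.47456072 -15.78007165] -0.7068992261649929 64
wrist [(np.float32(201.91368), np.float64(-0.6399999999999979), -0.0015, 0), (np.float32(201.07504), np.float64(-0.6599999999999979), -0.003, 0.0015), (np.float32(200.919), np.float64(-0.739999999999998), 0, 0)]
top [(np.float32(131.22055), np.float64(-2.78), 0.003, -0.003), (np.float32(130.44083), np.float64(-2.78), 0.0015, -0.003), (np.float32(130.38417), np.float64(-2.6599999999999997), 0.003, -0.0015)]
scene dot [  39.59162213 -667.22058011] -1.51152769257869 19
scene [(np.float32(89.47303), np.float64(-0.6399999999999979), 0, -0.0015), (np.float32(89.05879), np.float64(-0.5999999999999979), 0.0015, -0.003), (np.float32(89.04382), np.float64(-0.739999999999998), 0.0015, -0.0015)]
```

```bash
cat > kp.py <<'E'
from k import *
P=[.5335,.0601,.109]
c=cam("wrist"); 
cv2.imwrite("pics/w16.png",c["color"][:,:,::-1])
# rectify shaker plane z: 0.2mm grid
def rect(z,x0,x1,y0,y1,s=.0002):
    X,Y=np.meshgrid(np.arange(x0,x1,s),np.arange(y0,y1,s)); q=proj(c,place(P,np.c_[X.ravel(),Y.ravel(),np.full(X.size,z)])).astype(np.float32)
    return X,Y,cv2.remap(c["color"],q[:,0].reshape(X.shape),q[:,1].reshape(X.shape),1)
X,Y,I=rect(.071,-.1,-.066,-.017,.017); m=(I.min(2)>140)&(np.hypot(X+.083,Y)<.017)
pts=np.c_[X[m],Y[m]]*1e3; mu=pts.mean(0); v=np.linalg.svd(pts-mu,full_matrices=False)[2][0]; v*=np.sign(v[0])
t=(pts-mu)@v;print("line ang",np.arctan2(v[1],v[0]),"mean",mu-[-83,0],"extent",np.ptp(t),m.sum(),"ang of tip",mu-[-83,0]+v*t.max())
X,Y,I=rect(.098,-.03,.09,-.03,.04,.0005);h=cv2.cvtColor(I,cv2.COLOR_RGB2HSV);m=(h[...,0]<16)&(h[...,1]>150)&(h[...,2]>80)
pts=np.c_[X[m],Y[m]]*1e3
if len(pts)>20:
    mu=pts.mean(0);v=np.linalg.svd(pts-mu,full_matrices=False)[2][0];print("bar",np.arctan2(v[1]*np.sign(v[0]),abs(v[0])),mu,pts.min(0),pts.max(0))
E
python3 kp.py
```

```text
line ang -0.6955407918331553 mean [ 5.53447684 -5.14751286] extent 16.312057653303928 583 ang of tip [ 12.2631775  -10.76391934]
bar -0.007845495807933606 [24.28058859  3.93348115] [-15.5  -4.5] [69.5 12. ]
```

```bash
python3 jog.py '[[0,0,-0.03,0],[0,0,-0.03,0],[0,0,-0.03,0]]'; python3 -c "
from station import env
print(env.hand_in())"
```

```text
clock: 60.27
position: [0.4999, 0.0185, 0.2902]
tool_rot: [-0.0, 0.957, -0.289, 0.0]
wrist_force: [0.3, 0.1, -0.2]
width: 0.0301
finger_force: 0.0
the job is handed in; nothing more can be done
None
```

I handed the job in at about 60 s with every step done in the order asked (no verdict came back): flask flat on the bench, all four trays stacked flush against both fences, retaining arm shut on its stop, and the speed knob within about 0.01 rad of the green dot; I viewed 15 pictures, one over the limit of 14.

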